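Hold a slide carrier in the open slot of the slide reader

TASK

Take the white slide carrier out of its stand and lower it, upright, through whichever slot of the slide reader's guard plate the flip-over shutter leaves open, until its whole glass window is inside and its wide shoulders hang about a centimetre above the guard. Finish while holding it there, still in the gripper, hanging free and not pressed against the reader. Do not touch the shutter, and leave the other things on the bench where they are.

Things in the scene. Friction and masses are not known exactly. Their poses are not given: they have to be found in the camera images.
- carrier: white slide carrier, an upright paddle, loose, 50 g, standing in the stand. Origin at the centre of its bottom end, z up, x across its thin side. Blade 6 mm (x) by 30 mm (y) up to z = 85 mm (lowest 5 mm: 4 by 28 mm); glass window at z = 15 to 59 mm; shoulders 12 by 42 mm at z = 85 to 91 mm, too wide for a slot; above them the grip. Same after half a turn about z
- carrier_grip (a point): middle of the upper half of the carrier's grip, 118 mm above its bottom end, axes as the carrier. The grip is 12 mm thick (x) by 28 mm wide (y), from 91 to 135 mm above the bottom end: pinch it here across its thickness, so that the fingers stay above the shoulders and clear of the shutter
- carrier_tip (a point): centre of the carrier's bottom end (the carrier's origin), axes as the carrier
- stand: grey block fixed to the bench, 52 by 76 mm and 48 mm tall on a 62 by 90 mm foot, origin at the centre of its underside. The carrier stands in a pocket 40 mm deep (floor 8 mm above the bench), thin side along the stand's x, with 2 mm play, so it may lean a little. Pull it straight up
- reader: slide reader, a white box fixed to the bench, 124 mm along x (front to back), 76 mm along y, 95 mm tall, dark display on the front (-x); origin under its centre. Its top is a 6 mm metal guard plate with two equal slots 36 mm before and behind the middle, hollow below down to 3 mm above the bench. The shutter's hinge lugs between the slots stand 7 mm above the guard
- front_slot (a point): centre of the mouth of the front slot (towards the reader's -x), on the guard's upper face; axes as the reader. The slot is 8 mm along x and 32 mm along y: the blade passes with 2 mm clearance in all (1 mm a side), with a 1 mm chamfer at the mouth
- back_slot (a point): centre of the mouth of the back slot (towards the reader's +x), same size and axes as the front slot
- shutter (a joint): hinge of the grey flip-over shutter (44 mm wide, 58 mm long, 3 mm thick) between the slots, rad. It lies loose, by its weight, about 5 mm above the guard: at about +1.57 it covers the back slot (front slot open), at about -1.57 it covers the front slot (back slot open)
- amber_vial: small amber vial with a white cap standing on the bench, 23x23x32 mm, origin under its centre; leave alone
- marker: marker pen lying on the bench, 137x12x13 mm, origin under its centre; leave alone
- tweezers: steel tweezers lying on the bench, 130x16x9 mm, origin under its centre; leave alone
- scissors: steel scissors lying on the bench, 125x57x6 mm, origin under its centre; leave alone
- cover_glass_box: small upright carton, 46x50x58 mm, origin under its centre; leave alone
- canister: round steel canister with lid, 101x83x73 mm, origin under its centre; leave alone
There are look-alikes about, which are no part of the job. There is more than one size of the carrier; the one meant has the size given above.

How it is judged:
By the outcome, as a careful person would: the job done as asked, in the order asked, and still so for the second after the job is handed in, while the arm keeps its last pose, push and grip.
It also fails if it takes over 51 s, if anything falls off the work surface, if the arm or the gripper's body presses on something with over 40 N, if the wrist force passes 120 N, or if a joint passes its speed limit or range.

ROBOT

A 7-joint arm with a two-finger parallel gripper is mounted at the origin on a cart in front of the work surface, level with it; the furniture and walls round the work are solid. World frame = base frame: x ahead of the robot, y to its left, z up, the work surface at z = 0. Lengths are in m, angles in rad, forces in N, time in s.
With the tool pointing down it reaches from about 0.425 to 0.925 m from the base axis. Payload 6.8 kg.
Tool frame: the origin (TCP) lies at the very end of the fingers, on their centre line; the grasp point (between the pads) lies bot.hold_point_z behind it (bot.hold_point_z is the distance from the TCP to the grasp point, in m); x points along the fingers, z is the direction in which the jaws open and shut, and the axes are right-handed (so a half turn about x gives the same grasp; the last joint's range is limited). The gripper opens to 85 mm and grips with 20 to 120 N. Pads are 22 mm wide; open, the fingers measure 114 mm over their backs; the gripper's body (76 mm by 85 mm) begins 54 mm behind the grasp point. The pads swing forward as they close: fully open they stand 13 mm farther back than shut.
Start: joints at [-1.292, 0.477, 0.022, 1.555, -0.011, 1.109, -0.083], TCP at [0.255, 0.625, 0.231] pointing down, gripper open.
Joint ranges: [-2.96, 2.96], [-0.34, 2.1], [-1.41, 1.46], [0.24, 2.44], [-1.37, 4.51], [0.17, 1.92], [-2.96, 2.96]. Speed limits (rad/s): [2.39, 2.39, 3.14, 3.14, 3.14, 3.14, 3.14].

INTERFACE

Orientations are given as a unit quaternion [w, x, y, z].
In Python, from station import bot gives the robot as it stands.
- The arm moves only by the tool drive_tool, never from a script. Its arguments are lists of equal length, an entry for each row: "slide": the shift along the world's x, y, z in mm, a list of three; "turn": the turn, a rotation vector about the world's x, y, z in rad, a list of three; "gripper": the opening, from 0 (shut) to 1 (fully open). A call has 1 to 10 rows; each row is the pose to reach, as a shift and turn from the pose measured when the call began; what a row does not reach only later rows make up. A row lasts 1/10 s, in which the tool goes at most 50 mm and 8.59 degrees, less where a joint would pass 70% of its speed; a pose out of reach is approached as far as the arm can. A call with a gripper value outside its range is refused whole. The fingers move at their own pace and stop on an object; "squeeze" is the grip in N (left out, the last holds). Time passes only in rows, so rows that repeat a pose let the fingers close. It gives the time, the measured TCP pose, the force and the opening at its end, in the units of the state.
- bot.get_obs(): the state, without advancing time (a new reading comes with each control period).
- bot.read_camera(name): name is "scene" or "side" or "wrist"; returns a dict with "color" (400x640x3 uint8, red, green, blue), "fovy" (degrees; the focal length in pixels is half the picture's height over the tangent of half this angle, whatever the lens; pixels are square), "cx", "cy" (the principal point, pixels), "dist_coeffs" ([k1, k2, p1, p2, k3] as OpenCV has them; the pictures are not rectified), "R" (3x3) and "t" (3): a world point X has camera coordinates R X + t. Camera axes: x right, y down, z forward; pixel columns grow to the right and rows downward; lengths in m; the calibration is good to about 2 mm. A picture is of the moment at which its call begins. There is no depth.
- bot.hand_in(): hands the job in, once; it reports no verdict.
The state is a dict: "t": time; "q": joint angles; "joint_vel": joint speeds; "joint_torque": joint torques, N m; "eef_pos": TCP position; "tool_rot": TCP orientation; "contact_force": force on the tool from outside, world axes, zero at the start; "torque": the same for the moment, N m; "gripper_width": opening from 0.0 (shut) to 1.0 (fully open).
Only numpy, scipy, OpenCV 4.12 (cv2) and the standard library are available. Lean on these libraries where they do the work, as an engineer would, in place of code of your own. Each camera call takes 0.05 s, during which the arm holds its last target.

## Working session

There is one attempt and no reset: what is moved stays moved. The work goes in short steps, Python scripts to look and compute and a tool call to move; the robot and the scene stay as the last step left them, time stands still between calls to the robot, and variables do not carry over. Pictures are saved under pics/ and viewed, and the job is handed in when it is done.

Besides the shell and the picture viewer there is one more tool, called after "Call:" as name(argument=value, ...) on one line, values as JSON. drive_tool: Moves the arm, as the interface text tells. Its arguments: {"type":"object","properties":{"slide":{"type":"array"},"turn":{"type":"array"},"gripper":{"type":"array"},"squeeze":{"type":"number"}},"required":["slide","turn","gripper"]}

```bash
ls; mkdir -p pics; cat > h.py <<'E'
import numpy as np, cv2, pickle, sys
def load(n): return pickle.load(open(f'pics/{n}.pkl','rb'))
def K(c):
    f=c['color'].shape[0]/2/np.tan(np.radians(c['fovy'])/2)
    return np.array([[f,0,c['cx']],[0,f,c['cy']],[0,0,1.]])
def snap(bot,cam,name):
    c=bot.read_camera(cam); pickle.dump(c,open(f'pics/{name}.pkl','wb'))
    cv2.imwrite(f'pics/{name}.png',c['color'][:,:,::-1]); return c
def ray(c,px):
    u=cv2.undistortPointsIter(np.array([[px]],float),K(c),np.array(c['dist_coeffs'],float),None,None,(3,50,1e-10))[0,0] if hasattr(cv2,'undistortPointsIter') else cv2.undistortPoints(np.array([[px]],float),K(c),np.array(c['dist_coeffs'],float))[0,0]
    R=np.array(c['R']);t=np.array(c['t'])
    d=R.T@np.array([u[0],u[1],1]); return -R.T@t, d/np.linalg.norm(d)
def onz(c,px,z):
    o,d=ray(c,px); return o+d*(z-o[2])/d[2]
def tri(obs):
    A=np.zeros((3,3));b=np.zeros(3);L=[ray(c,p) for c,p in obs]
    for o,d in L:
        P=np.eye(3)-np.outer(d,d);A+=P;b+=P@o
    X=np.linalg.solve(A,b); return X,[np.linalg.norm((np.eye(3)-np.outer(d,d))@(X-o)) for o,d in L]
def proj(c,X):
    return cv2.projectPoints(np.array(X,float).reshape(-1,3),cv2.Rodrigues(np.array(c['R'],float))[0],np.array(c['t'],float),K(c),np.array(c['dist_coeffs'],float))[0][:,0]
def crop(n,x0,y0,w,h,s,out):
    im=cv2.imread(f'pics/{n}.png')[y0:y0+h,x0:x0+w]; cv2.imwrite(f'pics/{out}.png',cv2.resize(im,None,fx=s,fy=s,interpolation=cv2.INTER_CUBIC))
E
python3 - <<'E'
from h import *
from station import bot
for k in ('scene','side','wrist'):
    c=snap(bot,k,k+'0'); print(k,c['fovy'],c['cx'],c['cy'],c['dist_coeffs'],-np.array(c['R']).T@c['t'])
print(bot.get_obs(),bot.hold_point_z)
E
```

```text
pics
scene 55.86293143216072 315.12451786618556 195.50149165126948 [0.00695555 0.         0.         0.         0.        ] [ 0.15722335 -0.09282401  0.74191795]
side 43.96827419064189 314.7001910994962 197.66188361338945 [-0.08291293  0.          0.          0.          0.        ] [0.30417888 1.19813962 0.55191338]
wrist 59.39869509939356 314.85659301197614 199.4874655918154 [-0.07886754  0.          0.          0.          0.        ] [0.17816928 0.65593515 0.37253661]
{'t': 0.15, 'q': array([-1.29211447,  0.47764893,  0.02238307,  1.55621041, -0.01149541,
        1.1093035 , -0.08313769]), 'joint_vel': array([-0.00036103, -0.00458569,  0.00054726, -0.00365446, -0.00149824,
       -0.00127209,  0.00037654]), 'joint_torque': array([ 1.99906077e-03, -5.96922791e+01,  1.60959966e+00, -2.81489879e+01,
        1.26243912e-02,  6.43543754e-03, -1.92086347e-06]), 'eef_pos': array([0.25447286, 0.62470348, 0.2305297 ]), 'tool_rot': array([ 0.58638553, -0.39488986,  0.58717981,  0.39425103]), 'contact_force': array([ 0.54965973, -0.26331975, -0.29862194]), 'torque': array([ 0.08395386, -0.03827185,  0.01952092]), 'gripper_width': 1.003441941245668} 0.0187
```

View pics/scene0.png

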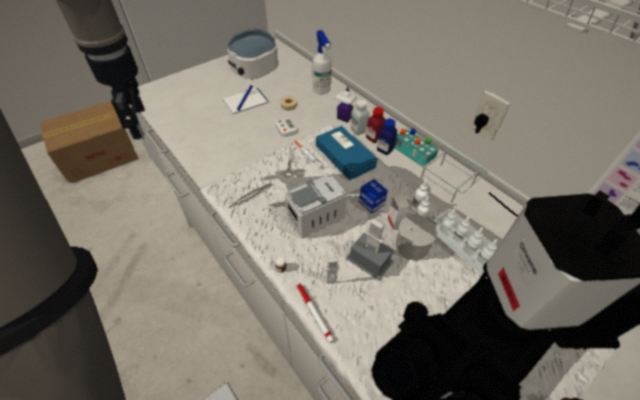

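View pics/side0.png

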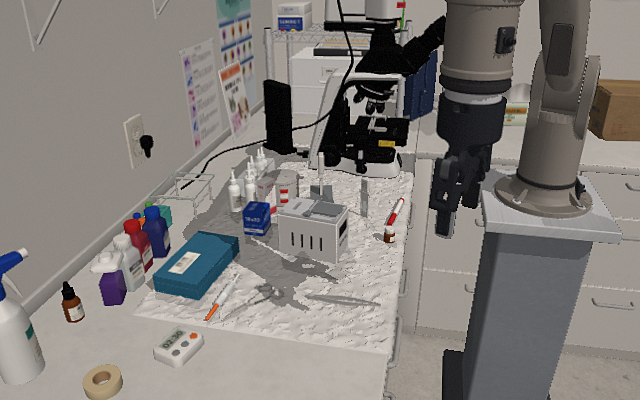

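View pics/wrist0.png

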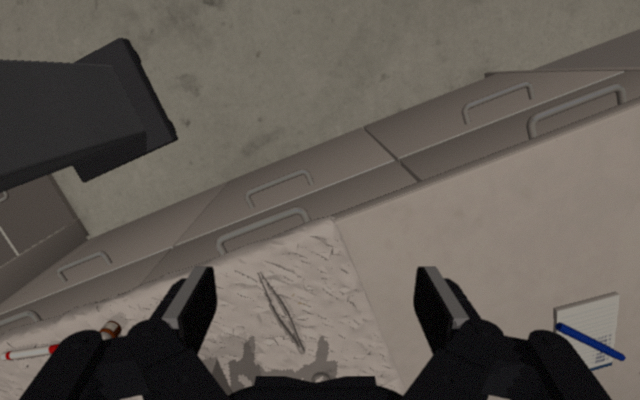

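```bash
python3 - <<'E'
from h import *
crop('scene0',250,150,200,150,4,'scene0a')
crop('side0',230,140,190,140,4,'side0a')
E
```

```text
(no output)
```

View pics/scene0a.png

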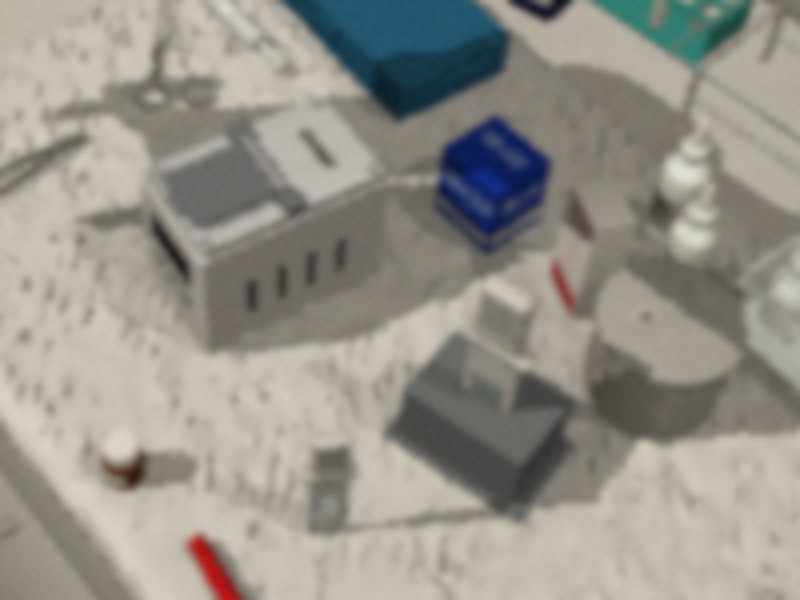

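View pics/side0a.png

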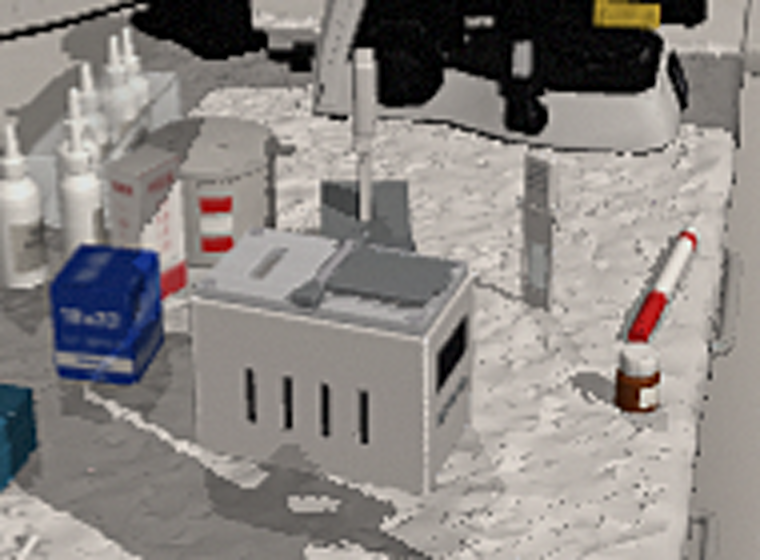

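```bash
python3 - <<'E'
from h import *
s=load('scene0');d=load('side0')
S=lambda u,v:(250+u/4,150+v/4)
D=lambda u,v:(230+u/4,140+v/4)
print('reader top scene');
for p in [(150,182),(210,250),(385,175),(325,105)]: print(onz(s,S(*p),.095).round(4))
print('side');
for p in [(195,290),(428,335),(470,260),(250,232)]: print(onz(d,D(*p),.095).round(4))
print('slot',onz(s,S(319,149),.095),onz(d,D(268,262),.095))
# carrier grip top
print('carrier top z.143', [onz(s,S(*p),.143).round(4) for p in [(480,290),(497,277),(535,300),(525,312)]], onz(d,D(366,52),.143))
print('stand top', [onz(s,S(*p),.048).round(4) for p in [(455,330),(400,400),(512,475),(575,407)]])
print('vial',onz(d,D(638,400),0),'distractor',onz(d,D(538,303),0),onz(s,S(328,525),0))
E
```

```text
reader top scene
[0.4506 0.3831 0.095 ]
[0.4481 0.3232 0.095 ]
[0.5588 0.3054 0.095 ]
[0.5668 0.3686 0.095 ]
side
[0.569  0.3842 0.095 ]
[0.4494 0.4054 0.095 ]
[0.4427 0.3265 0.095 ]
[0.5592 0.3177 0.095 ]
slot [0.54182306 0.34375507 0.095     ] [0.54151142 0.34841631 0.095     ]
carrier top z.143 [array([0.5165, 0.1904, 0.143 ]), array([0.5287, 0.1911, 0.143 ]), array([0.5336, 0.1694, 0.143 ]), array([0.5246, 0.1672, 0.143 ])] [0.52762069 0.17790345 0.143     ]
stand top [array([0.5433, 0.2237, 0.048 ]), array([0.4886, 0.2081, 0.048 ]), array([0.5042, 0.138 , 0.048 ]), array([0.5599, 0.147 , 0.048 ])]
vial [0.35734399 0.28751617 0.        ] distractor [ 4.23971292e-01  1.91120417e-01 -1.11022302e-16] [0.42809831 0.19327028 0.        ]
```

```bash
python3 - <<'E'
from h import *
from scipy.spatial.transform import Rotation as R
from station import bot
o=bot.get_obs();w=o['tool_rot'];r=R.from_quat([w[1],w[2],w[3],w[0]]).as_matrix();print(r.round(3))
c=load('wrist0');C=-np.array(c['R']).T@c['t'];print('cam in tool',r.T@(C-o['eef_pos']),'\ncam axes in tool\n',(np.array(c['R'])@r).round(3))
z=r[:,2];print('jaw yaw',np.degrees(np.arctan2(z[1],z[0])))
E
```

```text
[[-0.    -0.926  0.377]
 [-0.001  0.377  0.926]
 [-1.    -0.    -0.001]]
cam in tool [-1.42017094e-01  8.24303099e-02 -6.60448436e-05] 
cam axes in tool
 [[ 0.001 -0.001  1.   ]
 [-0.319 -0.948 -0.001]
 [ 0.948 -0.319 -0.002]]
jaw yaw 67.83615862802517
```

Call:
drive_tool(slide=[[40,-40,10],[80,-80,20],[120,-120,20],[160,-155,20],[195,-190,20],[225,-220,20],[250,-245,20],[270,-265,20],[280,-275,20],[286,-280,20]], turn=[[0,0,-0.14],[0,0,-0.28],[0,0,-0.42],[0,0,-0.56],[0,0,-0.7],[0,0,-0.84],[0,0,-0.98],[0,0,-1.12],[0,0,-1.25],[0,0,-1.32]], gripper=[1,1,1,1,1,1,1,1,1,1])

```text
t: 1.15
eef_pos: [0.5419, 0.3423, 0.2503]
tool_rot: [0.705, 0.05, 0.706, -0.051]
contact_force: [0.2, -0.0, -0.1]
gripper_width: 0.999
```

Call:
drive_tool(slide=[[0,0,0],[0,0,0],[0,0,0]], turn=[[0,0,0],[0,0,0],[0,0,0]], gripper=[1,1,1])

```text
t: 1.45
eef_pos: [0.5412, 0.343, 0.2501]
tool_rot: [0.705, 0.05, 0.706, -0.05]
contact_force: [-0.9, -0.2, 0.7]
gripper_width: 0.998
```

```bash
python3 - <<'E'
from h import *
from station import bot
snap(bot,'wrist','wrist1');snap(bot,'scene','scene1')
E
```

```text
(no output)
```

View pics/wrist1.png

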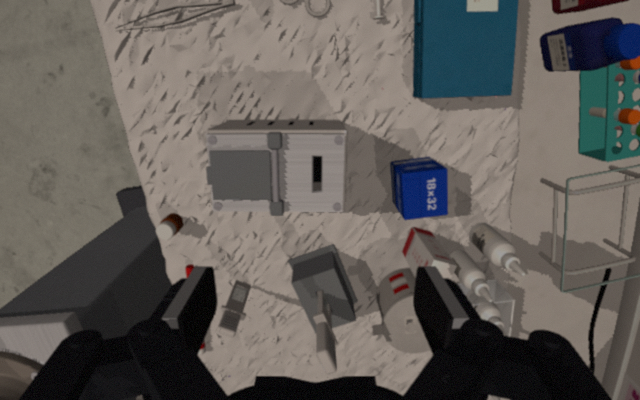

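```bash
python3 - <<'E'
from h import *
crop('wrist1',190,105,200,150,4,'w1a')
crop('wrist1',270,220,130,160,4,'w1b')
E
```

```text
(no output)
```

View pics/w1a.png

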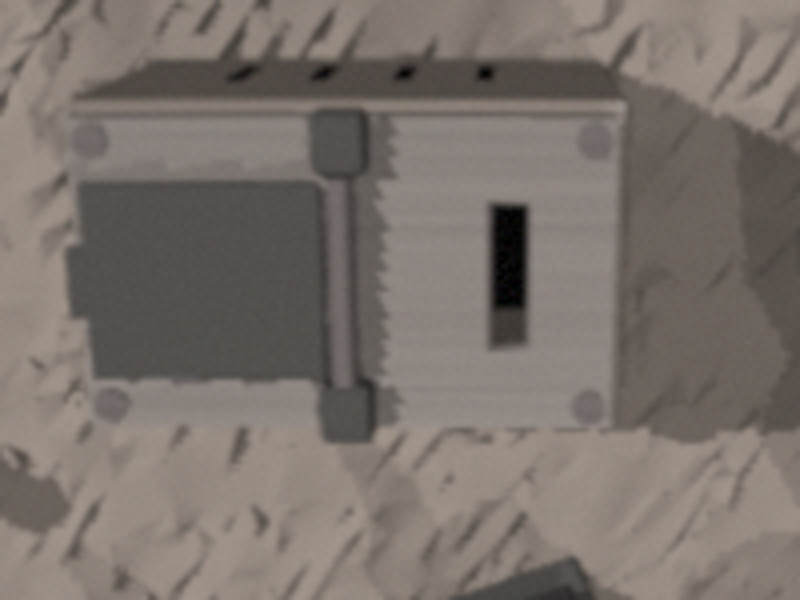

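View pics/w1b.png

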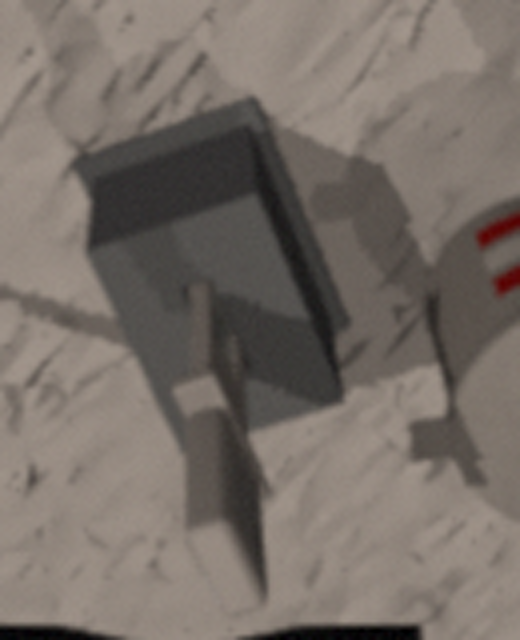

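```bash
python3 - <<'E'
from h import *
c=load('wrist1');s=load('scene1');d=load('side0')
W=lambda u,v:(190+(u+.5)/4-.5,105+(v+.5)/4-.5)
ps=[onz(c,W(*p),.095) for p in [(490,204),(528,204),(527,347),(489,347)]]
print(np.round(ps,4)); P=np.array(ps)
print('centre',P.mean(0),'w',np.linalg.norm(P[1]-P[0]),'l',np.linalg.norm(P[3]-P[0]))
g=np.array([onz(c,W(*p),.095) for p in [(72,107),(625,107),(612,428),(95,428)]]);print('guard',g.round(4))
for a,b in [(0,1),(1,2),(3,2)]: v=g[b]-g[a];print(np.linalg.norm(v),np.degrees(np.arctan2(v[1],v[0])))
e=np.array([onz(c,W(*p),.095) for p in [(490,204),(489,347)]]);v=e[0]-e[1];print('slot yaw',np.degrees(np.arctan2(v[1],v[0]))-90)
cen=g.mean(0);print(cen)
print('slot in scene',[proj(s,P.mean(0)),proj(d,P.mean(0))])
V=lambda u,v:(270+(u+.5)/4-.5,220+(v+.5)/4-.5)
t=np.array([onz(c,V(*p),.143) for p in [(190,525),(228,518),(266,600)]]);print('grip top',t.round(4))
st=np.array([onz(c,V(*p),.048) for p in [(92,245),(257,190),(340,402)]]);print('stand top',st.round(4))
for a,b in [(0,1),(2,1)]: v=st[b]-st[a];print(np.linalg.norm(v),np.degrees(np.arctan2(v[1],v[0])))
E
```

```text
[[0.5411 0.3647 0.095 ]
 [0.5492 0.3635 0.095 ]
 [0.5446 0.3317 0.095 ]
 [0.5362 0.3329 0.095 ]]
centre [0.54275177 0.34817475 0.095     ] w 0.008164033492895599 l 0.032188853149239284
guard [[0.4564 0.3982 0.095 ]
 [0.5722 0.3812 0.095 ]
 [0.561  0.3099 0.095 ]
 [0.4445 0.3265 0.095 ]]
0.11708153605899335 -8.360473301095356
0.07217057669451044 -98.94900489446754
0.11767979423955723 -8.114605594231259
slot yaw -8.706166843256057
[0.50852177 0.35395626 0.095     ]
slot in scene [array([[328.84530845, 185.9435178 ]]), array([[296.43225901, 205.38977627]])]
grip top [[0.5218 0.1993 0.143 ]
 [0.5305 0.2    0.143 ]
 [0.536  0.1749 0.143 ]]
stand top [[0.4968 0.2167 0.048 ]
 [0.5451 0.2276 0.048 ]
 [0.5607 0.153  0.048 ]]
0.04954401763237594 12.760072100945745
0.0762628588703536 101.78777299832245
```

Call:
drive_tool(slide=[[-3,-40,0],[-6,-80,0],[-9,-115,0],[-11,-142,0],[-12,-156,0],[-12,-158,0],[-12,-158,0],[-12,-158,0]], turn=[[0,0,0.09],[0,0,0.18],[0,0,0.27],[0,0,0.33],[0,0,0.345],[0,0,0.345],[0,0,0.345],[0,0,0.345]], gripper=[1,1,1,1,1,1,1,1])

```text
t: 2.35
eef_pos: [0.5291, 0.1868, 0.2502]
tool_rot: [0.703, -0.073, 0.704, 0.072]
contact_force: [-0.2, -0.4, -0.3]
gripper_width: 0.999
```

```bash
python3 - <<'E'
from h import *
from station import bot
snap(bot,'wrist','wrist2');snap(bot,'scene','scene2');snap(bot,'side','side2')
crop('wrist2',240,140,160,160,4,'w2a')
E
```

```text
(no output)
```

View pics/wrist2.png

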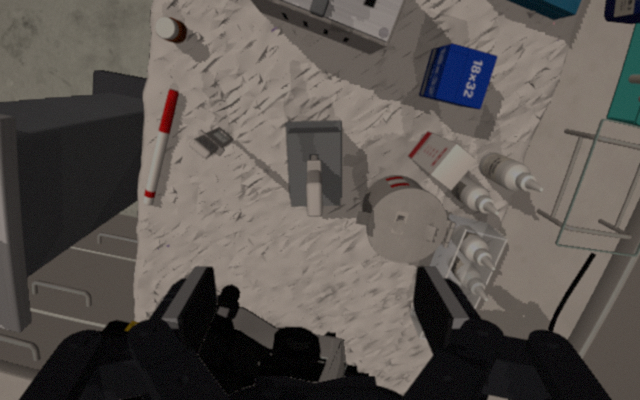

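View pics/w2a.png

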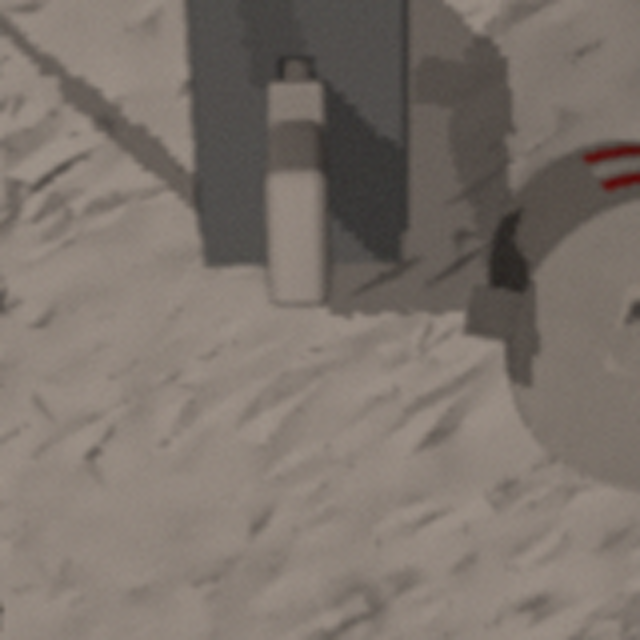

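```bash
python3 - <<'E'
from h import *
c=load('wrist2')
V=lambda u,v:(240+(u+.5)/4-.5,140+(v+.5)/4-.5)
t=np.array([onz(c,V(*p),.143) for p in [(267,170),(323,170),(327,304),(270,305)]]);print('grip top',t.round(4),t.mean(0))
for a,b in [(0,1),(3,2),(3,0),(2,1)]: v=t[b]-t[a];print(np.linalg.norm(v),np.degrees(np.arctan2(v[1],v[0])))
t=np.array([onz(c,V(*p),.048) for p in [(206,265),(405,265)]]);print('stand',t);v=t[1]-t[0];print(np.linalg.norm(v),np.degrees(np.arctan2(v[1],v[0])))
t=np.array([onz(c,V(*p),.099) for p in [(266,80),(322,80)]]);print('shoulder',t);v=t[1]-t[0];print(np.linalg.norm(v),np.degrees(np.arctan2(v[1],v[0])))
crop('side2',300,120,100,100,6,'s2a')
E
```

```text
grip top [[0.5199 0.1967 0.143 ]
 [0.53   0.1988 0.143 ]
 [0.5362 0.173  0.143 ]
 [0.5256 0.1706 0.143 ]] [0.52794204 0.18478448 0.143     ]
0.01033675161204751 11.700113947713165
0.01086905061807129 12.788229827868381
0.026723476754554373 102.466137311816
0.026529537237254326 103.61744396270974
stand [[0.51230607 0.14140087 0.048     ]
 [0.56312973 0.15193215 0.048     ]]
0.05190330020694942 11.706699390428192
shoulder [[0.517174   0.20373821 0.099     ]
 [0.52884343 0.20615318 0.099     ]]
0.011916696077898635 11.692180807047562
```

View pics/scene2.png

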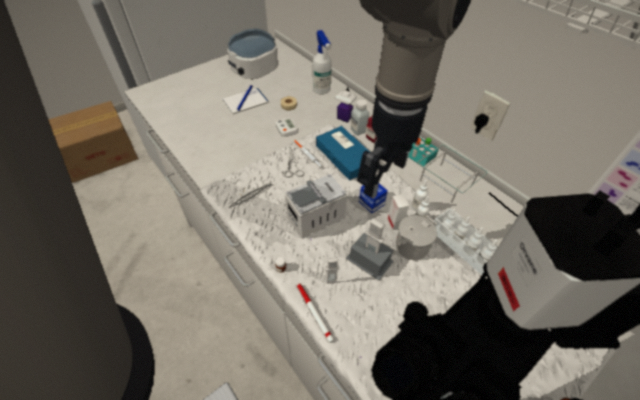

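View pics/side2.png

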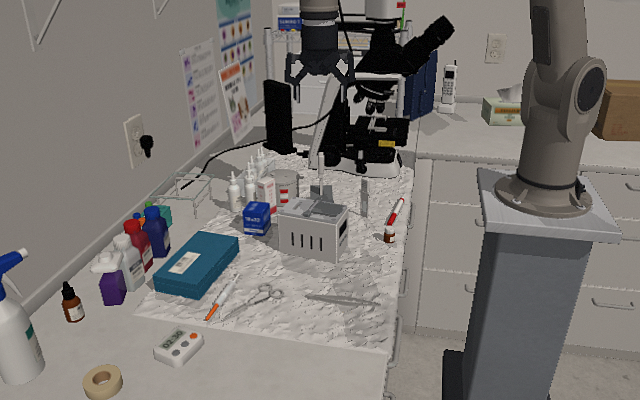

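Call:
drive_tool(slide=[[-1,-2,-30],[-1,-2,-60],[-1,-2,-90],[-1,-2,-112],[-1,-2,-128],[-1,-2,-138],[-1,-2,-142],[-1,-2,-142],[-1,-2,-142]], turn=[[0,0,0],[0,0,0],[0,0,0],[0,0,0],[0,0,0],[0,0,0],[0,0,0],[0,0,0],[0,0,0]], gripper=[1,1,1,1,1,1,1,1,1], squeeze=40)

```text
t: 3.4
eef_pos: [0.5287, 0.1847, 0.1088]
tool_rot: [0.703, -0.073, 0.704, 0.072]
contact_force: [-0.4, -0.2, -0.4]
gripper_width: 1.001
```

```bash
python3 - <<'E'
from h import *
from station import bot
snap(bot,'wrist','wrist3');snap(bot,'side','side3')
crop('side3',250,60,160,160,4,'s3a')
print(bot.get_obs()['eef_pos'])
E
```

```text
[0.52868362 0.18463404 0.10895265]
```

View pics/wrist3.png

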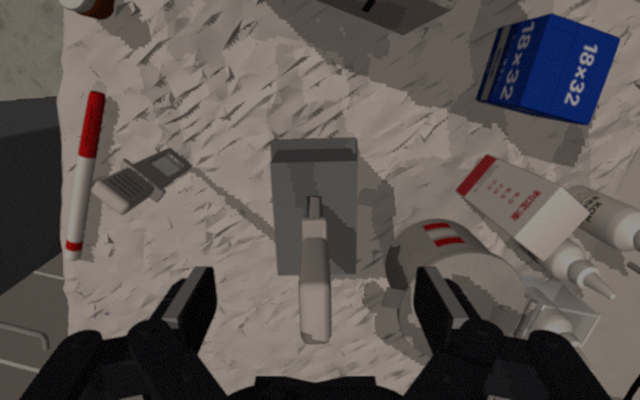

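View pics/s3a.png

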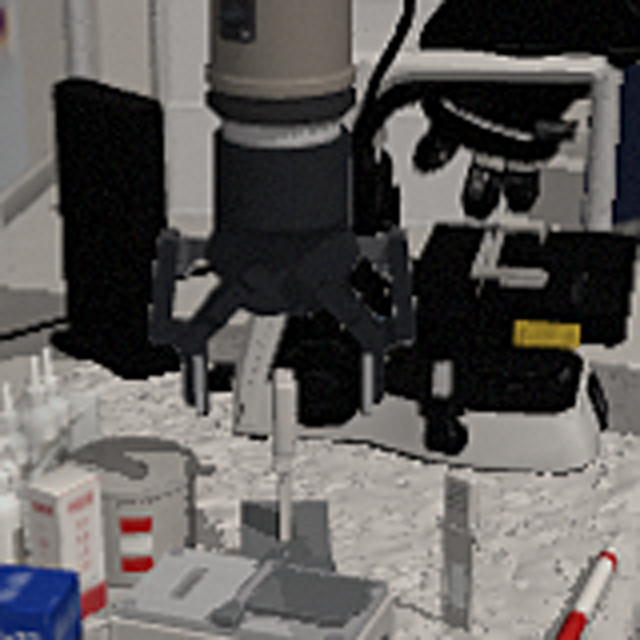

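Call:
drive_tool(slide=[[0,0,0],[0,0,0],[0,0,0],[0,0,0],[0,0,0],[0,0,0],[0,0,0],[0,0,0],[0,0,0],[0,0,0]], turn=[[0,0,0],[0,0,0],[0,0,0],[0,0,0],[0,0,0],[0,0,0],[0,0,0],[0,0,0],[0,0,0],[0,0,0]], gripper=[0.6,0.4,0.3,0.2,0.1,0,0,0,0,0], squeeze=40)

```text
t: 4.5
eef_pos: [0.5287, 0.1847, 0.109]
tool_rot: [0.703, -0.073, 0.703, 0.072]
contact_force: [-0.6, 0.8, 1.4]
gripper_width: 0.132
```

```bash
python3 - <<'E'
from h import *
from station import bot
snap(bot,'wrist','wrist4');snap(bot,'side','side4')
crop('side4',270,120,100,100,6,'s4a')
print(bot.get_obs()['eef_pos'],bot.get_obs()['gripper_width'])
E
```

```text
[0.52876326 0.18468337 0.10904088] 0.13354605515545487
```

View pics/wrist4.png

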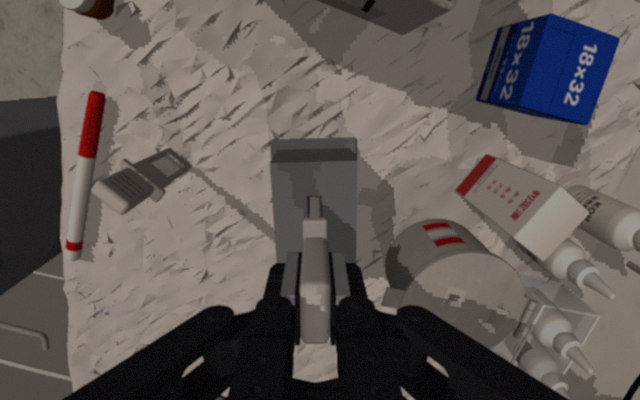

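View pics/s4a.png

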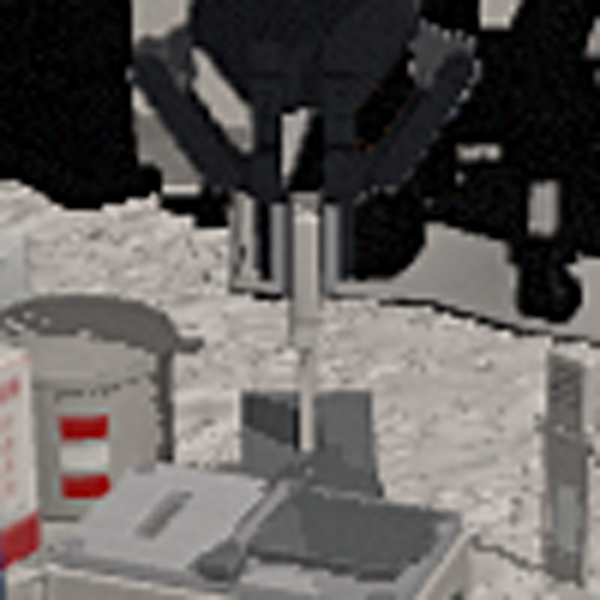

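Call:
drive_tool(slide=[[0,0,8],[0,0,20],[0,0,35],[0,0,52],[0,0,72],[0,0,92],[0,0,112],[0,0,124],[0,0,130],[0,0,130]], turn=[[0,0,0],[0,0,0],[0,0,0],[0,0,0],[0,0,0],[0,0,0],[0,0,0],[0,0,0],[0,0,0],[0,0,0]], gripper=[0,0,0,0,0,0,0,0,0,0])

```text
t: 5.6
eef_pos: [0.529, 0.1848, 0.2398]
tool_rot: [0.704, -0.072, 0.703, 0.072]
contact_force: [-0.2, -0.0, -0.4]
gripper_width: 0.137
```

```bash
python3 - <<'E'
from h import *
from station import bot
snap(bot,'wrist','wrist5');snap(bot,'side','side5');snap(bot,'scene','scene5')
crop('side5',270,60,100,130,5,'s5a')
crop('wrist5',240,140,160,160,4,'w5a')
crop('scene5',340,120,100,100,6,'c5a')
print(bot.get_obs()['eef_pos'],bot.get_obs()['gripper_width'])
E
```

```text
[0.5281611  0.18448049 0.23812579] 0.13722678397047772
```

View pics/w5a.png

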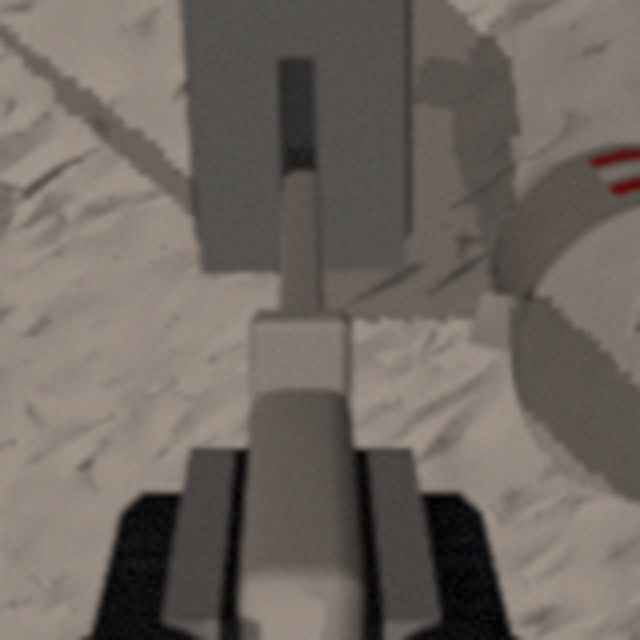

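View pics/s5a.png

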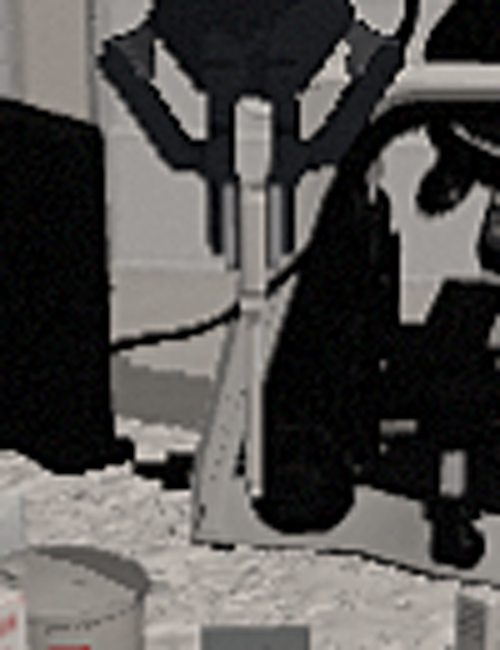

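View pics/c5a.png

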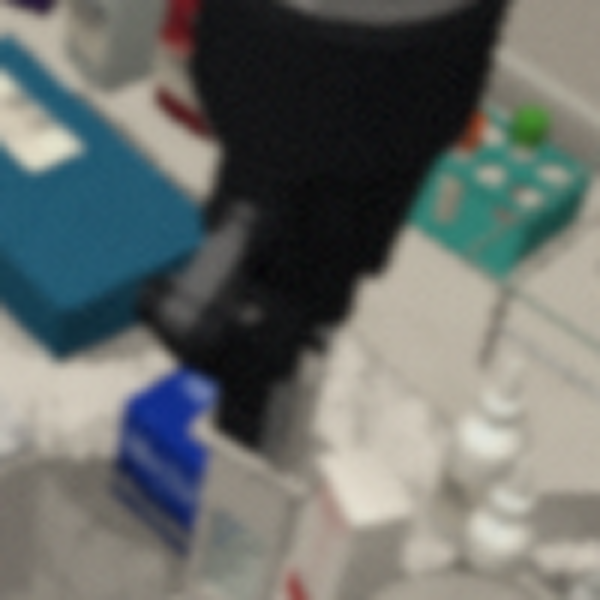

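```bash
python3 - <<'E'
from h import *
crop('scene5',360,175,80,80,8,'c5b')
crop('wrist5',290,170,50,130,6,'w5b')
from scipy.spatial.transform import Rotation as R
r=R.from_rotvec([0,0,np.radians(12)]).as_matrix()
tip=np.array([.5285,.1847,.1385])
for n in ('scene5','side5','wrist5'):
    c=load(n)
    pts=[(0,0,.0),(3,15,.005),(3,-15,.005),(-3,15,.005),(-3,-15,.005),(6,21,.085),(6,-21,.085),(-6,21,.085),(-6,-21,.085),(-6,21,.091),(-6,-21,.091)]
    X=np.array([tip+r@np.array([a/1e3,b/1e3,h]) for a,b,h in pts])
    print(n);print(np.c_[np.array(pts),proj(c,X).round(1)])
E
```

```text
scene5
[[ 0.000e+00  0.000e+00  0.000e+00  3.761e+02  2.227e+02]
 [ 3.000e+00  1.500e+01  5.000e-03  3.710e+02  2.164e+02]
 [ 3.000e+00 -1.500e+01  5.000e-03  3.837e+02  2.242e+02]
 [-3.000e+00  1.500e+01  5.000e-03  3.693e+02  2.182e+02]
 [-3.000e+00 -1.500e+01  5.000e-03  3.820e+02  2.261e+02]
 [ 6.000e+00  2.100e+01  8.500e-02  3.742e+02  1.873e+02]
 [ 6.000e+00 -2.100e+01  8.500e-02  3.936e+02  1.985e+02]
 [-6.000e+00  2.100e+01  8.500e-02  3.705e+02  1.911e+02]
 [-6.000e+00 -2.100e+01  8.500e-02  3.900e+02  2.024e+02]
 [-6.000e+00  2.100e+01  9.100e-02  3.708e+02  1.889e+02]
 [-6.000e+00 -2.100e+01  9.100e-02  3.905e+02  2.003e+02]]
side5
[[ 0.000e+00  0.000e+00  0.000e+00  3.205e+02  1.559e+02]
 [ 3.000e+00  1.500e+01  5.000e-03  3.191e+02  1.563e+02]
 [ 3.000e+00 -1.500e+01  5.000e-03  3.192e+02  1.514e+02]
 [-3.000e+00  1.500e+01  5.000e-03  3.218e+02  1.563e+02]
 [-3.000e+00 -1.500e+01  5.000e-03  3.218e+02  1.514e+02]
 [ 6.000e+00  2.100e+01  8.500e-02  3.173e+02  1.226e+02]
 [ 6.000e+00 -2.100e+01  8.500e-02  3.175e+02  1.167e+02]
 [-6.000e+00  2.100e+01  8.500e-02  3.229e+02  1.225e+02]
 [-6.000e+00 -2.100e+01  8.500e-02  3.229e+02  1.166e+02]
 [-6.000e+00  2.100e+01  9.100e-02  3.229e+02  1.198e+02]
 [-6.000e+00 -2.100e+01  9.100e-02  3.229e+02  1.140e+02]]
wrist5
[[ 0.000e+00  0.000e+00  0.000e+00  3.149e+02  1.996e+02]
 [ 3.000e+00  1.500e+01  5.000e-03  3.191e+02  1.817e+02]
 [ 3.000e+00 -1.500e+01  5.000e-03  3.191e+02  2.212e+02]
 [-3.000e+00  1.500e+01  5.000e-03  3.105e+02  1.818e+02]
 [-3.000e+00 -1.500e+01  5.000e-03  3.109e+02  2.212e+02]
 [ 6.000e+00  2.100e+01  8.500e-02  3.273e+02  2.146e+02]
 [ 6.000e+00 -2.100e+01  8.500e-02  3.268e+02  2.892e+02]
 [-6.000e+00  2.100e+01  8.500e-02  3.025e+02  2.147e+02]
 [-6.000e+00 -2.100e+01  8.500e-02  3.039e+02  2.894e+02]
 [-6.000e+00  2.100e+01  9.100e-02  3.021e+02  2.193e+02]
 [-6.000e+00 -2.100e+01  9.100e-02  3.036e+02  2.959e+02]]
```

View pics/c5b.png

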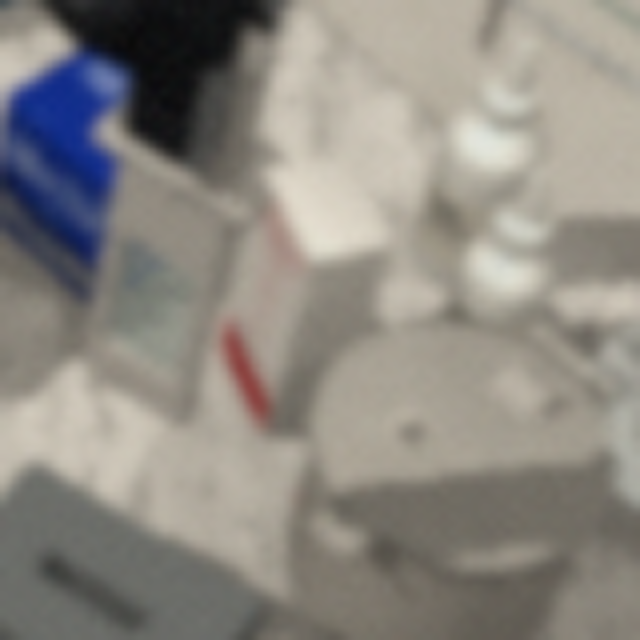

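View pics/w5b.png

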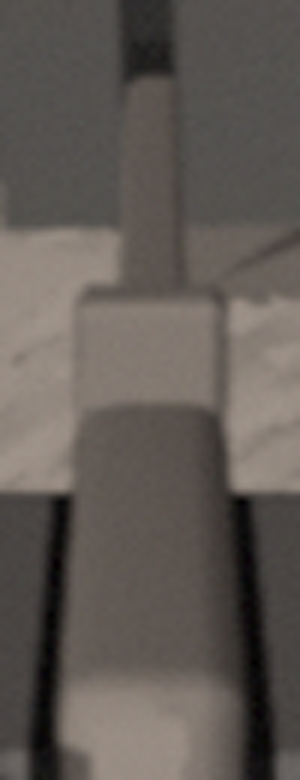

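```bash
cat > tilt.py <<'E'
from h import *
from scipy.spatial.transform import Rotation as R
from scipy.optimize import least_squares
def fit(obs,yaw,x0,offs=True):
    # obs: list (cam, [(pt mm, (u or None, v or None))]); pose: tip xyz, tilt about local x (lean in y), tilt about y
    def res(p,full=False):
        r=(R.from_rotvec([0,0,yaw])*R.from_rotvec([p[3],p[4],0])).as_matrix()
        out=[]
        for i,(c,L) in enumerate(obs):
            X=np.array([p[:3]+r@(np.array(a)/1e3) for a,_ in L]);q=proj(c,X)
            for (a,uv),k in zip(L,q):
                for j in (0,1):
                    if uv[j] is not None: out.append((k[j]-uv[j]))
        return np.array(out)
    s=least_squares(lambda p:np.r_[res(p)],np.r_[x0,0,0],x_scale=[.01,.01,.01,.1,.1],loss='soft_l1')
    return s.x,res(s.x)
E
python3 - <<'E'
from tilt import *
w=load('wrist5');s=load('scene5')
W=lambda u,v:(None if u is None else 290+(u+.5)/6-.5,170+(v+.5)/6-.5)
C=lambda u,v:(360+(u+.5)/8-.5,175+(v+.5)/8-.5)
wo=[((0,14,0),W(150,74)),((0,21,91),W(150,299)),((0,14,91),W(150,405)),((0,13.5,135),W(150,680))]
so=[((-6,21,91),C(100,122)),((-6,-21,91),C(245,208)),((-2,14,0),C(96,368)),((-2,-14,0),C(185,422))]
x0=np.array([.5285,.1847,.1385])
for name,o in [('w',[(w,wo)]),('s',[(s,so)]),('both',[(w,wo),(s,so)])]:
    p,r=fit(o,np.radians(12),x0);print(name,p[:3].round(4),np.degrees(p[3:]).round(2),r.round(1))
E
```

```text
w [0.5288 0.1826 0.1333] [ 0.19 -0.03] [ 0.   0.2 -0.1  0.6  0.  -3.8  0.   0.2]
s [0.5502 0.197  0.1054] [-2.1   1.41] [-0.2  0.3  0.3 -0.2 -0.1  0.   0.  -0.1]
both [0.5289 0.183  0.1374] [-0.6  -0.12] [ 0.3  1.1  0.   0.2  0.1 -3.8 -0.   0.4 -1.  -0.2  0.5  0.3 -1.2 -0.1
 -0.5  0.4]
```

Call:
drive_tool(slide=[[2,20,2],[4,50,2],[8,85,2],[11,115,2],[13,138,2],[14,155,2],[15,163,2],[15,165,2],[15,165,2],[15,165,2]], turn=[[0,0,-0.04],[0,0,-0.1],[0,0,-0.18],[0,0,-0.25],[0,0,-0.31],[0,0,-0.34],[0,0,-0.352],[0,0,-0.352],[0,0,-0.352],[0,0,-0.352]], gripper=[0,0,0,0,0,0,0,0,0,0])

```text
t: 6.75
eef_pos: [0.5434, 0.348, 0.2401]
tool_rot: [0.705, 0.052, 0.706, -0.053]
contact_force: [-0.5, 0.1, -1.2]
gripper_width: 0.139
```

Call:
drive_tool(slide=[[0,0,-10],[0,0,-20],[0,0,-25],[0,0,-25]], turn=[[0,0,0],[0,0,0],[0,0,0],[0,0,0]], gripper=[0,0,0,0])

```text
t: 7.15
eef_pos: [0.5428, 0.3474, 0.2136]
tool_rot: [0.704, 0.051, 0.706, -0.053]
contact_force: [-0.1, -0.2, -0.3]
gripper_width: 0.133
```

```bash
python3 - <<'E'
from h import *
from station import bot
snap(bot,'wrist','wrist6');snap(bot,'side','side6');snap(bot,'scene','scene6')
crop('side6',250,100,110,120,5,'s6a')
crop('wrist6',240,120,160,160,4,'w6a')
crop('scene6',280,130,100,90,6,'c6a')
print(bot.get_obs()['eef_pos'],bot.get_obs()['tool_rot'],bot.get_obs()['gripper_width'])
E
```

```text
[0.5436485  0.34803434 0.21522256] [ 0.70463171  0.05191739  0.70570134 -0.05276704] 0.13180280020633936
```

View pics/w6a.png

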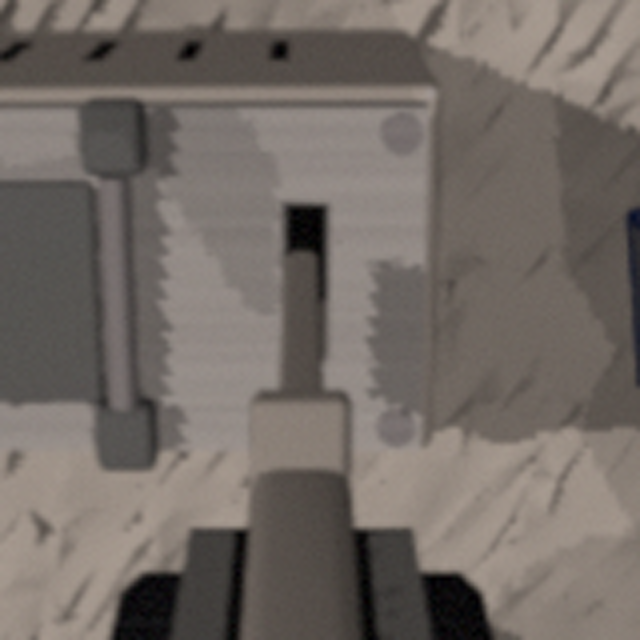

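View pics/s6a.png

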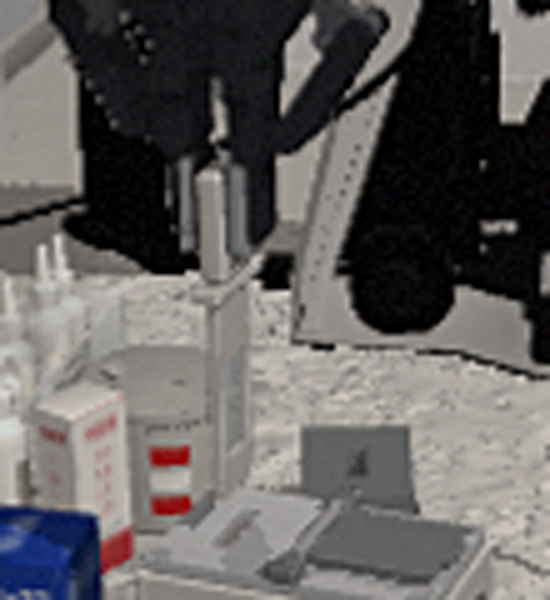

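View pics/c6a.png

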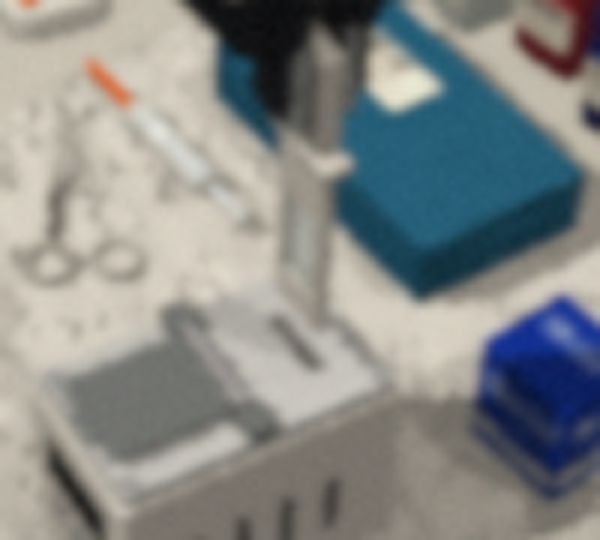

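```bash
python3 - <<'E'
from h import *
c=load('wrist6');g=cv2.cvtColor(c['color'],cv2.COLOR_RGB2GRAY).astype(float)
np.set_printoptions(linewidth=200)
for v in range(168,216,3): print(v,g[v,306:328].astype(int))
print(g[165:192,316].astype(int)) 
w1=load('wrist1');g=cv2.cvtColor(w1['color'],cv2.COLOR_RGB2GRAY).astype(float)
for v in range(152,196,3): print(v,g[v,308:328].astype(int))
E
```

```text
168 [123 125 133 140 142 140 141 141 141 139 139 140 141 140 141 140 140 137 140 138 137 139]
171 [123 122 122 125 103  77  59  57  58  57  59  58  64  64  68  86 116 133 138 138 139 138]
174 [124 125 121 117  99  67  29  12  13   6   8   4   6   5  27  68 114 137 142 142 143 140]
177 [118 120 130 129 104  65  23   6   0  12  13   6   0   4  21  68 109 130 136 136 135 134]
180 [121 122 126 123 108  70  29   9  12  12  12   6   5   7  23  71 115 132 131 133 141 138]
183 [126 125 127 119 101  72  60  68  72  74  71  65  48  24  27  71 113 136 143 141 140 141]
186 [123 124 126 123 106  89  83  80  78  78  75  76  68  44  33  71 116 138 141 142 139 142]
189 [122 125 126 128 114  92  82  81  78  78  78  78  68  49  36  72 115 138 142 140 142 142]
192 [123 125 121 122 104  92  81  76  80  79  77  74  70  51  38  71 115 137 139 139 139 137]
195 [122 123 122 121 107  92  83  80  78  77  79  75  69  56  56  86 121 136 139 141 141 139]
198 [125 128 129 131 117  92  81  77  79  79  77  76  70  66  66  92 125 138 142 142 141 140]
201 [139 136 137 134 116  91  81  78  79  77  77  75  72  62  65  
[... 1103 characters left out ...]
136 137 138]
173 [133 135 132 117  85  41  18   7   4  11   4  11  19  63 107 130 136 134 136 133]
176 [136 134 135 119  83  39  13  10  11   6   0   5  24  63 108 130 136 139 135 136]
179 [133 136 133 117  82  42  13   6  10   1   4   6  23  66 109 129 134 132 134 133]
182 [131 135 131 118  87  53  44  45  46  44  45  47  51  81 114 132 134 135 134 135]
185 [133 134 133 117  91  69  61  59  61  57  59  59  66  88 114 130 132 133 133 133]
188 [138 136 134 120  93  68  60  62  61  59  61  57  65  87 117 132 137 136 137 135]
191 [135 135 132 119  96  84  83  88  90  92  96 100 102 112 124 133 136 136 136 136]
194 [137 137 138 138 138 138 138 139 136 137 138 138 140 138 136 138 136 138 135 136]
```

```bash
python3 - <<'E'
from h import *
from scipy.spatial.transform import Rotation as R
c=load('wrist6')
yaw=np.radians(-8.5);ex=np.array([np.cos(yaw),np.sin(yaw)]);ey=np.array([-ex[1],ex[0]])
tcp=np.array([.5436,.3480]);tcp=np.array([0.5436485,0.34803434])
f=lambda u,v,z:(lambda p:((p-tcp)@ex*1e3,(p-tcp)@ey*1e3))(onz(c,(u,v),z)[:2])
for n,a in [('slot L',(310.7,180,.095)),('slot R',(321.2,180,.095)),('slot far',(316,170.6,.095)),('near',(320,208.8,.095)),
  ('tip L',(311.7,184,.1145)),('tip R',(318.5,184,.1145)),('tip far',(316,182.4,.1145)),('tip far if z-3',(316,182.4,.1115)),('bladeL',(310.5,205,.165)),('bladeR',(319.5,205,.165))]:
    print(n,np.round(f(*a),2))
E
```

```text
slot L [-4.97  8.81]
slot R [3.12 8.81]
slot far [-0.88 16.26]
near [  2.28 -14.83]
tip L [-3.97 11.3 ]
tip R [ 0.9 11.3]
tip far [-0.89 12.49]
tip far if z-3 [-0.89 11.62]
bladeL [-4.08 13.43]
bladeR [ 1.11 13.43]
```

Call:
drive_tool(slide=[[0.5,1.2,-4],[1,2.2,-9],[1,2.2,-13],[1,2.2,-13],[1,2.2,-13]], turn=[[0,0,0],[0,0,0],[0,0,0],[0,0,0],[0,0,0]], gripper=[0,0,0,0,0])

```text
t: 7.8
eef_pos: [0.5445, 0.3502, 0.202]
tool_rot: [0.705, 0.052, 0.706, -0.053]
contact_force: [0.1, -0.5, -0.3]
gripper_width: 0.139
```

```bash
python3 - <<'E'
from h import *
from station import bot
snap(bot,'wrist','wrist7');snap(bot,'side','side7');snap(bot,'scene','scene7')
crop('side7',270,120,90,100,6,'s7a')
crop('wrist7',280,150,80,100,6,'w7a')
crop('scene7',300,130,70,70,8,'c7a')
print(bot.get_obs()['eef_pos'],bot.get_obs()['tool_rot'],bot.get_obs()['gripper_width'])
E
```

```text
[0.5447423  0.3502555  0.20240471] [ 0.70471747  0.05199488  0.70561398 -0.05271366] 0.13460151457015165
```

View pics/w7a.png

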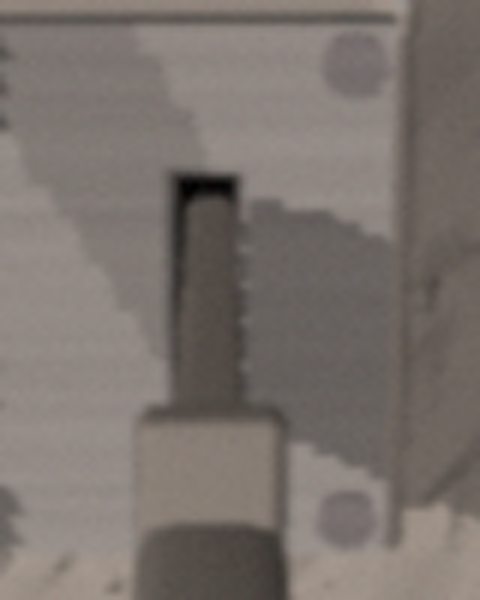

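View pics/s7a.png

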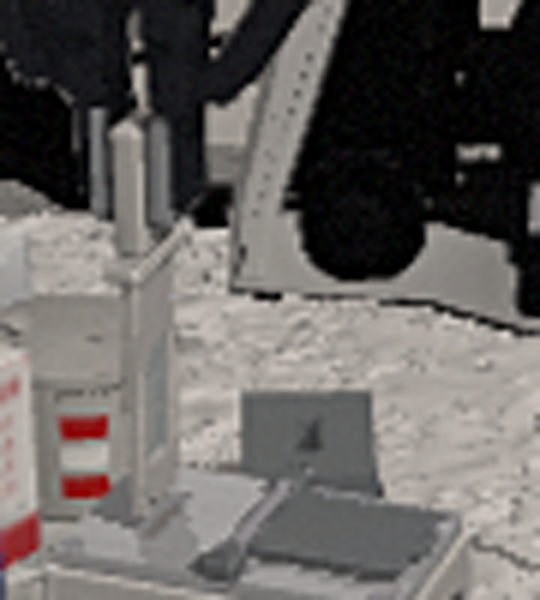

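View pics/c7a.png

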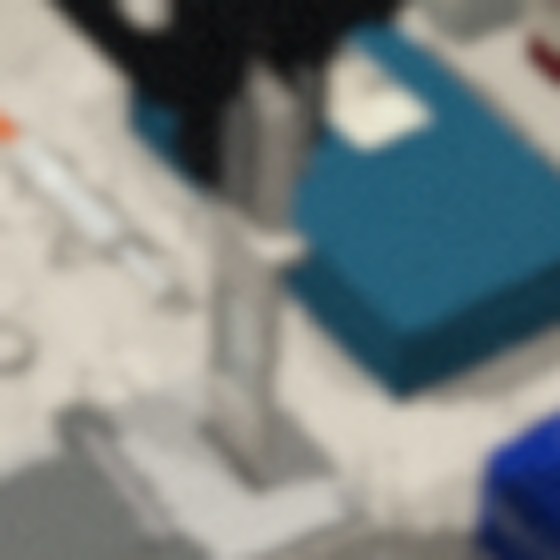

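```bash
python3 - <<'E'
from h import *
c=load('wrist7');g=cv2.cvtColor(c['color'],cv2.COLOR_RGB2GRAY).astype(float)
np.set_printoptions(linewidth=200)
print(np.arange(304,326))
for v in range(176,220,3): print(v,g[v,304:326].astype(int))
print(g[174:192,312:320].astype(int).mean(1).round()) 
E
```

```text
[304 305 306 307 308 309 310 311 312 313 314 315 316 317 318 319 320 321 322 323 324 325]
176 [122 122 121 124 123 123 124 124 124 126 132 139 140 141 141 140 140 140 139 139 140 138]
179 [120 122 117 104  83  59  51  44  50  48  54  58  61  62  64  85 115 132 137 137 138 136]
182 [122 122 120 106  81  48  17   8  28  37  39  40  41  29  35  70 114 131 133 133 133 133]
185 [120 119 118 104  80  46  42  71  80  80  78  78  77  76  69  80 108 110  99  97  95  94]
188 [120 121 121 106  80  48  49  73  85  81  76  76  78  73  73  77  82  91  97  99  99  99]
191 [125 124 124 107  81  51  55  75  80  79  79  78  77  76  75  89 106 107 104  98 101 100]
194 [123 123 120 106  83  57  65  77  79  81  81  78  75  74  74  82  85  94 100 101 100  99]
197 [123 124 121 107  85  56  64  80  80  78  76  76  77  74  73  79  99 107 102 102  98  98]
200 [121 122 119 107  82  63  75  85  82  81  77  75  79  76  73  70  79  92  97  97  97  98]
203 [122 122 122 108  86  70  84  86  83  80  77  77  74  77  75  74  96 104 100  99 100  99]
206 [128 123 121 112  89  75  81  86  83  79  77  78  78  77  74  65  76  90  94  99  97 100]
209 [136 131 125 112  91  73  81  86  79  78  78  77  78  76  73  68  78  93  97  98  99 100]
212 [136 139 138 125 104  83  84  83  79  78  79  79  78  78  75  68  79  91  96  97  99  97]
215 [141 140 139 130 105  90  83  84  81  80  80  80  77  79  75  71  76  90  98 102 100  98]
218 [105  88  83  81  78  77  77  77  77  75  76  77  76  75  75  77  77  77  80  78  76  72]
[138. 136. 135. 130. 111.  60.  21.  19.  40.  66.  77.  77.  78.  77.  77.  78.  79.  79.]
```

```bash
python3 - <<'E'
from h import *
c=load('wrist7')
yaw=np.radians(-8.5);ex=np.array([np.cos(yaw),np.sin(yaw)]);ey=np.array([-ex[1],ex[0]])
tcp=np.array([0.5447,0.3502])
f=lambda u,v,z:(lambda p:((p-tcp)@ex*1e3,(p-tcp)@ey*1e3))(onz(c,(u,v),z)[:2])
for n,a in [('slot L',(308.5,181,.095)),('slot R',(318.9,181,.095)),('slot far',(314,178.7,.095)),
  ('tip far z.101',(314,182.3,.1012)),('tip far z.098',(314,182.3,.098)),('tip L',(311.5,182,.1012)),('tip R',(317.1,182,.1012))]:
    print(n,np.round(f(*a),2))
s=load('scene7')
S=lambda u,v:(300+(u+.5)/8-.5,130+(v+.5)/8-.5)
E
```

```text
slot L [-5.57 12.15]
slot R [ 2.1  12.15]
slot far [-1.51 13.9 ]
tip far z.101 [-1.49 12.92]
tip far z.098 [-1.5  12.01]
tip L [-3.29 13.15]
tip R [ 0.74 13.14]
```

Call:
drive_tool(slide=[[-0.5,-0.4,0],[-0.5,-0.4,-2],[-0.5,-0.4,-4],[-0.5,-0.4,-6],[-0.5,-0.4,-8],[-0.5,-0.4,-8],[-0.5,-0.4,-8]], turn=[[0,0,0],[0,0,0],[0,0,0],[0,0,0],[0,0,0],[0,0,0],[0,0,0]], gripper=[0,0,0,0,0,0,0])

```text
t: 8.65
eef_pos: [0.5443, 0.3498, 0.1943]
tool_rot: [0.705, 0.052, 0.706, -0.053]
contact_force: [0.4, 0.2, 0.0]
gripper_width: 0.135
```

```bash
python3 - <<'E'
from h import *
from station import bot
snap(bot,'wrist','wrist8')
crop('wrist8',280,150,80,100,6,'w8a')
c=load('wrist8');g=cv2.cvtColor(c['color'],cv2.COLOR_RGB2GRAY).astype(float)
np.set_printoptions(linewidth=200)
print(np.arange(302,326))
for v in range(176,220,3): print(v,g[v,302:326].astype(int))
print(g[174:192,312:318].astype(int).mean(1).round()) 
o=bot.get_obs();print(o['eef_pos'],o['contact_force'],o['torque'])
E
```

```text
[302 303 304 305 306 307 308 309 310 311 312 313 314 315 316 317 318 319 320 321 322 323 324 325]
176 [124 124 123 124 124 126 123 123 125 124 122 125 137 140 141 141 142 142 142 143 143 141 143 142]
179 [121 122 122 121 122 121 118 118 118 118 121 120 121 125 126 130 136 137 138 138 139 138 137 137]
182 [118 123 119 119 118 106  79  49  23  20  32  41  46  47  46  43  35  58 105 125 132 132 137 138]
185 [124 122 126 125 121 108  84  51  40  70  82  83  78  77  78  78  69  52  68  83  97 110 127 129]
188 [119 117 118 118 116 103  82  51  49  72  83  80  78  75  77  74  67  51  64  80  91  93  94  95]
191 [119 122 120 121 120 106  83  53  55  73  81  80  76  76  78  75  67  56  67  84  95  99  98  99]
194 [123 123 123 124 120 108  85  58  58  78  82  80  77  76  79  75  66  53  66  87  97 101 101  99]
197 [123 121 122 121 122 105  82  57  64  81  81  77  78  77  77  76  71  61  71  86  96  99  98  98]
200 [123 123 122 124 122 111  87  63  75  87  83  77  78  77  76  75  72  64  72  88  96  99  97 101]
203 [120 121 121 122 119 113  88  66  75  83  81  78  79  78  75  78  71  64  74  87  96  96  99  99]
206 [136 127 124 122 122 113  90  75  84  86  79  78  77  76  78  74  74  68  72  88  94 100  99  99]
209 [138 135 126 119 122 109  89  76  82  84  82  77  78  77  76  78  75  69  71  85  94  97  98  99]
212 [140 136 131 121 120 111  92  81  84  82  79  78  79  78  76  78  74  68  72  86  95  99  96  97]
215 [136 139 135 138 137 126 101  83  85  83  81  81  77  79  77  78  74  72  70  84  95 100  97  96]
218 [135 124 106  88  82  81  80  77  77  76  77  77  75  76  77  74  74  78  75  75  78  79  78  75]
[134. 136. 134. 135. 132. 124. 106.  65.  42.  66.  77.  79.  78.  79.  78.  77.  78.  78.]
[0.54432728 0.34987498 0.19442161] [ 0.03147228  0.09128477 -0.42806128] [-0.0092966  -0.02911165  0.00876862]
```

View pics/w8a.png

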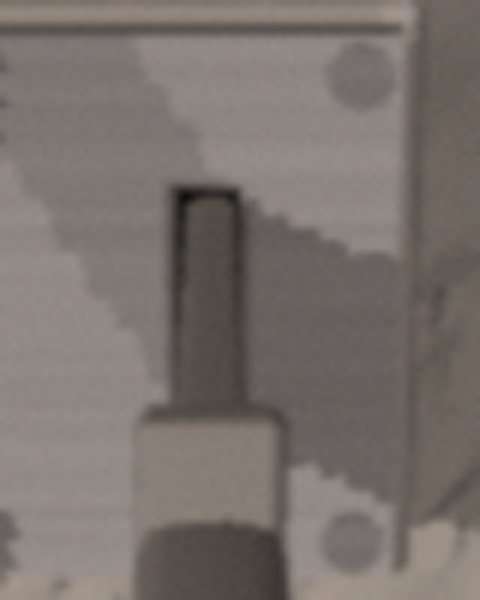

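Call:
drive_tool(slide=[[0,-0.3,-1],[0,-0.4,-2.5],[0,-0.4,-4],[0,-0.4,-5.5],[0,-0.4,-7],[0,-0.4,-8],[0,-0.4,-8]], turn=[[0,0,0],[0,0,0],[0,0,0],[0,0,0],[0,0,0],[0,0,0],[0,0,0]], gripper=[0,0,0,0,0,0,0])

```text
t: 9.4
eef_pos: [0.5442, 0.3494, 0.1862]
tool_rot: [0.705, 0.052, 0.706, -0.053]
contact_force: [0.6, -0.4, -1.1]
gripper_width: 0.134
```

```bash
python3 - <<'E'
from h import *
from station import bot
snap(bot,'wrist','wrist9');snap(bot,'scene','scene9')
crop('wrist9',280,150,80,100,6,'w9a')
crop('scene9',300,130,70,70,8,'c9a')
c=load('wrist9');g=cv2.cvtColor(c['color'],cv2.COLOR_RGB2GRAY).astype(float)
np.set_printoptions(linewidth=200)
print(np.arange(302,326))
for v in range(182,220,4): print(v,g[v,302:326].astype(int))
print(g[174:192,312:318].astype(int).mean(1).round()) 
o=bot.get_obs();print(o['eef_pos'],o['contact_force'],o['torque'])
E
```

```text
[302 303 304 305 306 307 308 309 310 311 312 313 314 315 316 317 318 319 320 321 322 323 324 325]
182 [120 121 120 121 120 118 118 114 118 115 117 117 121 128 132 135 134 135 136 137 137 137 137 136]
186 [119 120 118 121 117 100  71  39  39  72  80  79  77  77  75  76  64  62  97 124 136 137 138 138]
190 [120 117 119 120 117  98  68  39  46  73  79  82  78  74  76  76  66  54  65  82  90  94  97  99]
194 [118 121 120 121 121 101  74  53  59  76  81  79  80  79  78  78  69  58  67  82  97  99  99  99]
198 [124 123 124 124 119 101  75  55  70  83  82  79  77  77  74  74  69  58  68  86  97  99  99  99]
202 [123 121 123 123 120 101  75  56  75  86  81  78  76  78  78  77  74  67  74  85  95 101 100 100]
206 [120 121 119 121 119 105  82  65  79  84  81  80  79  78  79  75  73  66  73  84  93  97  97  98]
210 [122 124 123 123 119 106  84  77  83  85  81  78  76  77  77  76  75  67  71  82  96  99  99  99]
214 [140 136 130 125 121 108  87  79  84  85  78  80  79  78  76  78  77  69  70  82  94  99  98  98]
218 [134 122 106  89  82  79  77  76  75  78  77  76  79  76  76  78  75  77  74  79  78  80  80  74]
[135. 133. 134. 136. 134. 135. 134. 131. 125. 104.  81.  77.  77.  78.  79.  78.  78.  78.]
[0.54431708 0.34946524 0.18642386] [ 0.01170626 -0.06588519 -0.59057384] [0.00301521 0.01124387 0.00262759]
```

View pics/w9a.png

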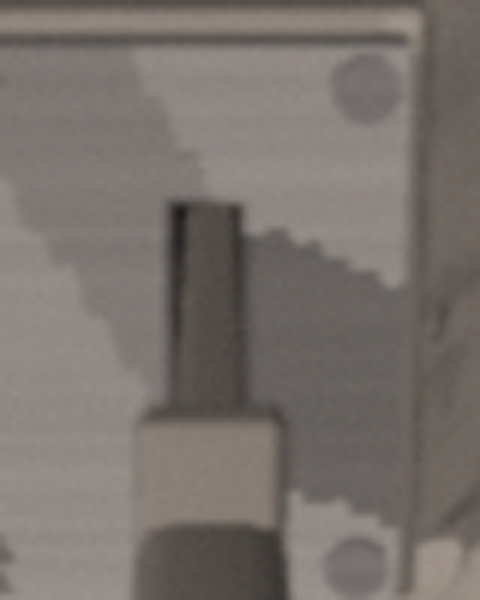

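View pics/c9a.png

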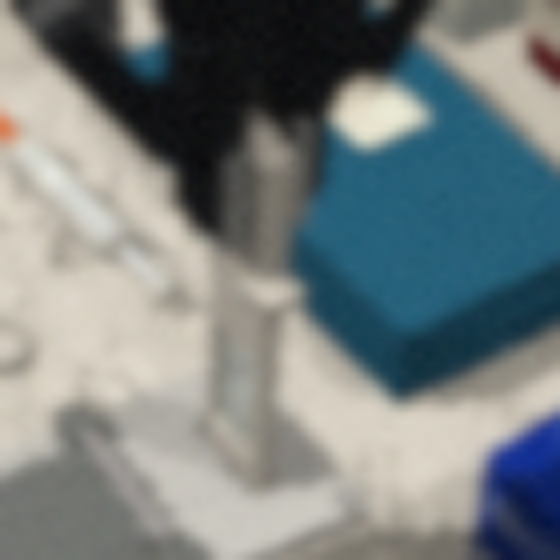

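Call:
drive_tool(slide=[[-0.2,-0.3,-1],[-0.2,-0.6,-2.5],[-0.2,-0.6,-4],[-0.2,-0.6,-6],[-0.2,-0.6,-8],[-0.2,-0.6,-8]], turn=[[0,0,0],[0,0,0],[0,0,0],[0,0,0],[0,0,0],[0,0,0]], gripper=[0,0,0,0,0,0])

```text
t: 10.1
eef_pos: [0.5439, 0.3487, 0.178]
tool_rot: [0.705, 0.052, 0.706, -0.053]
contact_force: [0.6, 0.8, -0.2]
gripper_width: 0.134
```

```bash
cat > look.py <<'E'
from h import *
from station import bot
n=sys.argv[1]
snap(bot,'wrist','wrist'+n)
crop('wrist'+n,280,150,80,100,6,f'w{n}a')
c=load('wrist'+n);g=cv2.cvtColor(c['color'],cv2.COLOR_RGB2GRAY).astype(float)
np.set_printoptions(linewidth=200)
print(np.arange(302,326))
for v in range(186,230,4): print(v,g[v,302:326].astype(int))
print(list(zip(range(176,196),g[176:196,312:318].mean(1).round().astype(int))))
o=bot.get_obs();print(o['eef_pos'],o['contact_force'],o['torque'],o['t'])
E
python3 look.py 10
```

```text
[302 303 304 305 306 307 308 309 310 311 312 313 314 315 316 317 318 319 320 321 322 323 324 325]
186 [122 120 119 120 117 100  80  66  61  71  79  83  85  89  97  94  95  91  96 118 132 137 139 137]
190 [123 123 126 124 120 102  77  49  49  73  79  80  78  78  77  74  66  50  73 113 130 132 135 137]
194 [117 117 117 117 117  95  72  49  61  79  82  80  78  77  79  76  67  52  46  68  86  94  94  97]
198 [123 121 123 125 121 101  74  54  72  85  81  80  77  78  76  76  72  54  52  72  92  98  99 100]
202 [123 122 122 124 120 106  80  57  76  85  82  78  79  79  77  78  73  63  54  71  90  99 100 100]
206 [125 122 123 122 120 109  85  61  76  85  84  78  78  77  78  78  73  65  57  70  91  99 102 101]
210 [122 122 122 124 121 106  85  77  85  84  79  79  78  75  77  76  76  67  68  76  90  98  99  99]
214 [122 121 120 123 120 106  87  76  82  84  82  77  79  76  79  78  77  70  70  74  90  99  99  98]
218 [135 121 102  88  81  78  78  77  75  79  78  76  75  77  78  77  77  77  76  77  78  80  78  73]
222 [125 127 131 127 128 127 128 130 126 128 126 126 126 127 127 127 125 127 125 126 125 126 126 113]
226 [131 129 130 132 130 129 130 129 130 131 128 128 128 130 127 128 126 129 127 129 128 127 125 111]
[(176, np.int64(135)), (177, np.int64(133)), (178, np.int64(134)), (179, np.int64(136)), (180, np.int64(135)), (181, np.int64(134)), (182, np.int64(134)), (183, np.int64(130)), (184, np.int64(126)), (185, np.int64(112)), (186, np.int64(88)), (187, np.int64(77)), (188, np.int64(78)), (189, np.int64(78)), (190, np.int64(78)), (191, np.int64(78)), (192, np.int64(78)), (193, np.int64(78)), (194, np.int64(79)), (195, np.int64(78))]
[0.54398725 0.34880203 0.1781777 ] [ 0.59156715 -0.87463527 -0.189156  ] [0.02726825 0.00336127 0.00998637] 10.15
```

View pics/w10a.png

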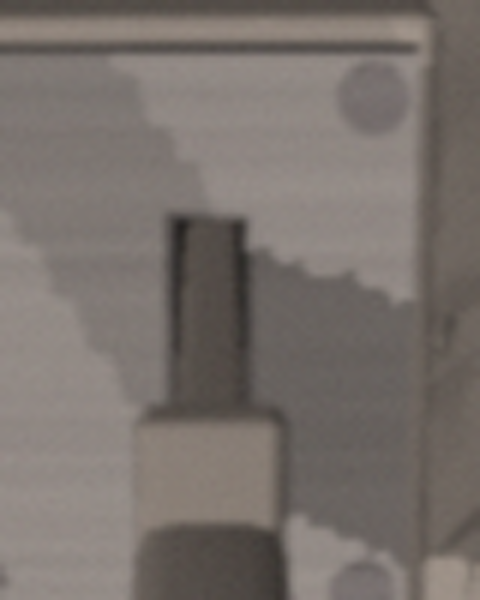

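```bash
python3 - <<'E'
from h import *
yaw=np.radians(-8.5);ex=np.array([np.cos(yaw),np.sin(yaw)]);ey=np.array([-ex[1],ex[0]])
from scipy.ndimage import gaussian_filter1d
for n,tz in [('6',.2148),('7',.2022),('8',.1943),('9',.1863),('10',.1780)]:
    c=load('wrist'+n);g=cv2.cvtColor(c['color'],cv2.COLOR_RGB2GRAY).astype(float)
    p=g[:,311:319].mean(1); R0=range(205,232)
    d=np.diff(p)
    # guard front/back plate rim rows, side strip cols at 330-340
    q=g[:,328:345].mean(1)
    print(n,'shoulder',[(i,int(p[i])) for i in range(213,224)],)
    print('   rim',[(i,int(q[i])) for i in range(140,162)])
E
```

```text
6 shoulder [(213, 78), (214, 78), (215, 78), (216, 77), (217, 75), (218, 76), (219, 86), (220, 105), (221, 121), (222, 126), (223, 128)]
   rim [(140, 83), (141, 104), (142, 128), (143, 136), (144, 127), (145, 99), (146, 98), (147, 127), (148, 131), (149, 127), (150, 124), (151, 123), (152, 123), (153, 123), (154, 122), (155, 123), (156, 125), (157, 127), (158, 130), (159, 135), (160, 137), (161, 136)]
7 shoulder [(213, 78), (214, 78), (215, 79), (216, 77), (217, 75), (218, 76), (219, 85), (220, 104), (221, 122), (222, 126), (223, 126)]
   rim [(140, 77), (141, 77), (142, 77), (143, 77), (144, 78), (145, 78), (146, 77), (147, 82), (148, 107), (149, 129), (150, 137), (151, 129), (152, 98), (153, 91), (154, 125), (155, 132), (156, 126), (157, 124), (158, 124), (159, 123), (160, 122), (161, 120)]
8 shoulder [(213, 78), (214, 78), (215, 78), (216, 77), (217, 74), (218, 75), (219, 84), (220, 105), (221, 122), (222, 126), (223, 127)]
   rim [(140, 77), (141, 77), (142, 78), (143, 78), (144, 78), (145, 78), (146, 78), (147, 78), (148, 78), (149, 93), (150, 121), (151, 135), (152, 137), (153
[... 194 characters left out ...]
0, 105), (221, 121), (222, 126), (223, 126)]
   rim [(140, 77), (141, 77), (142, 77), (143, 78), (144, 78), (145, 78), (146, 78), (147, 78), (148, 78), (149, 77), (150, 82), (151, 106), (152, 127), (153, 135), (154, 132), (155, 109), (156, 86), (157, 105), (158, 130), (159, 130), (160, 125), (161, 124)]
10 shoulder [(213, 78), (214, 79), (215, 78), (216, 77), (217, 75), (218, 77), (219, 85), (220, 104), (221, 121), (222, 126), (223, 127)]
   rim [(140, 78), (141, 77), (142, 78), (143, 78), (144, 78), (145, 78), (146, 78), (147, 77), (148, 78), (149, 78), (150, 78), (151, 81), (152, 100), (153, 125), (154, 134), (155, 136), (156, 122), (157, 86), (158, 88), (159, 126), (160, 132), (161, 128)]
```

```bash
python3 - <<'E'
from h import *
yaw=np.radians(-8.5);ex=np.array([np.cos(yaw),np.sin(yaw)]);ey=np.array([-ex[1],ex[0]])
for n,tcp,slot in [('6',(.54365,.34803,.2150),170.8),('7',(.5446,.3502,.2022),178.7),('8',(.5443,.3498,.1943),180.6),('9',(.5443,.3494,.1863),183.0),('10',(.54395,.34875,.1781),185.3)]:
    c=load('wrist'+n);t=np.array(tcp)
    f=lambda v,z:(onz(c,(314.5,v),z)[:2]-t[:2])@ey*1e3
    C=-np.array(c['R']).T@c['t']
    print(n,'car y (z-1,0,+1):',[round(f(219.8,t[2]-.010+k)-21,2) for k in (-.001,0,.001)],'slot y',round(f(slot,.095)-16,2),'cam rel z',(C-t)[2].round(4))
E
```

```text
6 car y (z-1,0,+1): [np.float64(-0.92), np.float64(-0.51), np.float64(-0.1)] slot y 0.1 cam rel z 0.1404
7 car y (z-1,0,+1): [np.float64(-0.7), np.float64(-0.3), np.float64(0.11)] slot y -2.08 cam rel z 0.1418
8 car y (z-1,0,+1): [np.float64(-0.71), np.float64(-0.31), np.float64(0.09)] slot y -1.27 cam rel z 0.142
9 car y (z-1,0,+1): [np.float64(-0.69), np.float64(-0.29), np.float64(0.11)] slot y -0.76 cam rel z 0.1419
10 car y (z-1,0,+1): [np.float64(-0.68), np.float64(-0.28), np.float64(0.13)] slot y -0.01 cam rel z 0.1419
```

Call:
drive_tool(slide=[[0,0.3,-2],[0,0.5,-5],[0,0.5,-8],[0,0.5,-12],[0,0.5,-16],[0,0.5,-20],[0,0.5,-20]], turn=[[0,0,0],[0,0,0],[0,0,0],[0,0,0],[0,0,0],[0,0,0],[0,0,0]], gripper=[0,0,0,0,0,0,0])

```text
t: 10.85
eef_pos: [0.5435, 0.3491, 0.1573]
tool_rot: [0.704, 0.052, 0.706, -0.053]
contact_force: [0.1, 0.2, -0.5]
gripper_width: 0.133
```

```bash
python3 look.py 11; python3 - <<'E'
from h import *
from station import bot
snap(bot,'scene','scene11');snap(bot,'side','side11');crop('side11',270,120,90,100,6,'s11a');crop('scene11',300,130,70,70,8,'c11a')
E
```

```text
[302 303 304 305 306 307 308 309 310 311 312 313 314 315 316 317 318 319 320 321 322 323 324 325]
186 [120 120 121 121 122 121 119 123 131 136 138 138 136 138 138 139 137 136 137 139 138 138 138 138]
190 [125 124 125 127 126 126 125 125 124 127 128 130 135 141 142 144 145 143 144 143 142 144 143 145]
194 [122 123 122 122 121 119 118 117 116 116 119 119 117 123 130 135 135 137 138 138 137 139 140 138]
198 [121 120 120 122 118  97  71  52  72  87  81  81  81  77  77  76  74  56  32  60 109 131 139 138]
202 [124 121 123 125 122 102  75  53  77  84  83  80  80  78  78  78  73  63  40  41  76  97 101 101]
206 [121 120 120 122 119 101  76  58  77  84  81  80  80  78  78  79  76  63  43  34  68  85  96  99]
210 [125 123 125 127 124 104  80  67  77  83  83  79  81  76  78  78  74  67  43  41  69  90  99 101]
214 [123 123 122 123 119 104  79  70  76  84  78  81  77  79  73  76  77  68  48  46  68  89  98 101]
218 [122 117  98  86  83  78  79  78  76  76  79  78  77  79  78  76  76  77  77  75  77  77  78  76]
222 [121 127 133 131 129 129 128 129 130 127 128 124 129 126 127 126 128 126 127 127 127 126 124 114]
226 [119 125 132 130 132 132 130 132 132 130 130 129 129 128 128 130 127 128 131 129 127 127 127 115]
[(176, np.int64(140)), (177, np.int64(140)), (178, np.int64(139)), (179, np.int64(139)), (180, np.int64(137)), (181, np.int64(136)), (182, np.int64(138)), (183, np.int64(139)), (184, np.int64(137)), (185, np.int64(137)), (186, np.int64(138)), (187, np.int64(138)), (188, np.int64(140)), (189, np.int64(141)), (190, np.int64(137)), (191, np.int64(134)), (192, np.int64(132)), (193, np.int64(130)), (194, np.int64(124)), (195, np.int64(104))]
[0.54380574 0.34918864 0.1577517 ] [ 0.08984002  0.31320335 -0.33853026] [-0.00116994 -0.00120725 -0.03966938] 10.9
```

View pics/w11a.png

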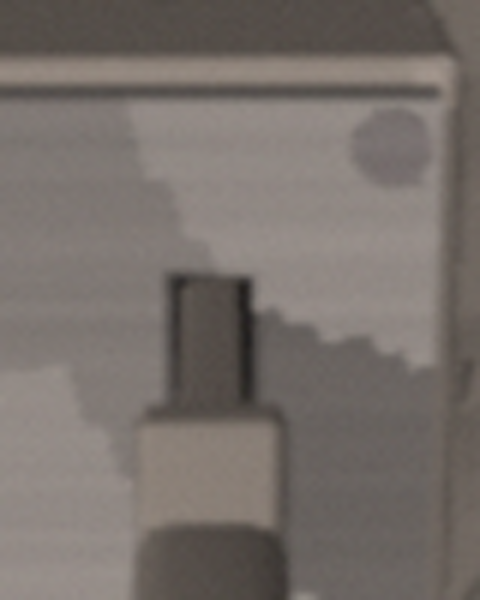

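View pics/c11a.png

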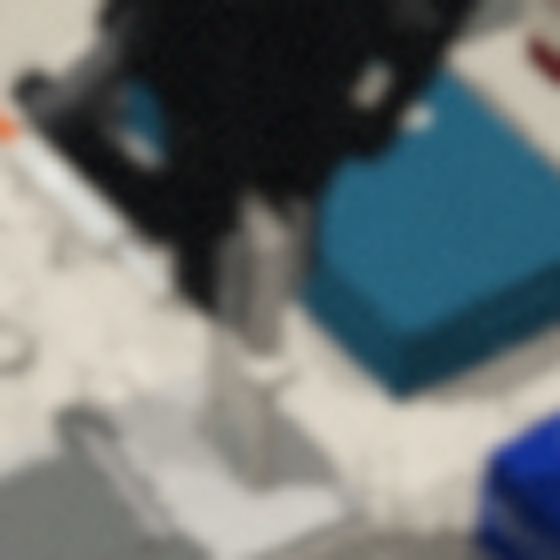

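View pics/s11a.png

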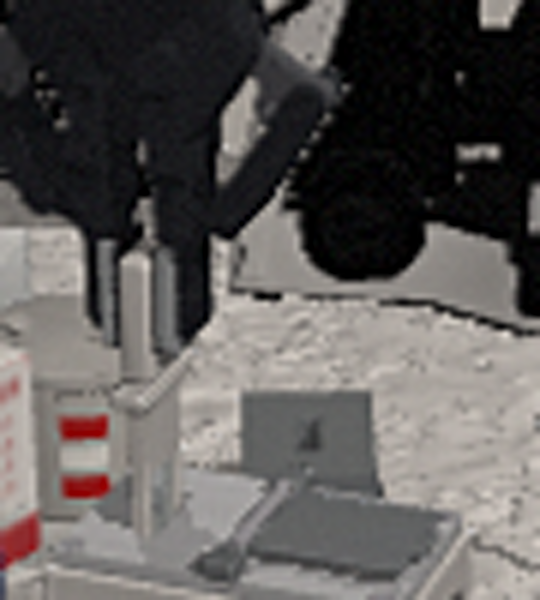

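Call:
drive_tool(slide=[[0,0,-4],[0,0,-9],[0,0,-14],[0,0,-19],[0,0,-24],[0,0,-29],[0,0,-33],[0,0,-36],[0,0,-36],[0,0,-36]], turn=[[0,0,0],[0,0,0],[0,0,0],[0,0,0],[0,0,0],[0,0,0],[0,0,0],[0,0,0],[0,0,0],[0,0,0]], gripper=[0,0,0,0,0,0,0,0,0,0])

```text
t: 12.0
eef_pos: [0.5442, 0.3494, 0.1223]
tool_rot: [0.705, 0.052, 0.706, -0.053]
contact_force: [0.3, -0.3, -0.2]
gripper_width: 0.13
```

```bash
python3 look.py 12; python3 - <<'E'
from h import *
from station import bot
snap(bot,'scene','scene12');snap(bot,'side','side12');crop('side12',260,130,100,100,6,'s12a');crop('scene12',290,140,80,70,8,'c12a')
o=bot.get_obs();print(o['contact_force'],o['torque'])
E
```

```text
[302 303 304 305 306 307 308 309 310 311 312 313 314 315 316 317 318 319 320 321 322 323 324 325]
186 [125 127 127 126 126 124 127 127 125 128 126 127 126 126 125 126 127 127 126 126 125 125 124 126]
190 [122 121 119 121 125 122 124 123 122 123 121 123 122 122 123 123 124 123 123 121 124 123 122 125]
194 [126 125 126 125 124 123 125 124 123 124 124 125 125 124 123 124 124 123 125 124 123 128 135 140]
198 [127 126 125 124 123 125 124 126 125 124 125 127 123 126 126 125 122 126 126 126 125 123 125 132]
202 [124 123 124 123 125 123 124 124 123 124 125 124 122 122 124 124 123 125 126 122 124 124 124 123]
206 [123 121 123 123 124 124 123 123 122 123 122 124 123 124 124 122 124 123 124 121 124 126 137 140]
210 [127 128 128 128 127 130 128 127 127 130 126 127 128 125 129 126 127 130 128 129 127 126 130 139]
214 [126 123 125 126 126 127 125 128 125 126 126 127 126 125 126 126 125 126 128 126 124 125 126 127]
218 [124 118 101  84  79  80  78  81  79  78  81  78  81  80  79  83  84  82  83  83  85  86  86  89]
222 [122 129 134 135 133 133 131 133 133 133 131 131 131 132 132 130 130 132 130 132 129 132 128 116]
226 [119 128 136 136 135 135 134 135 134 134 134 133 132 132 130 131 132 135 131 132 131 134 128 116]
[(176, np.int64(138)), (177, np.int64(142)), (178, np.int64(141)), (179, np.int64(125)), (180, np.int64(89)), (181, np.int64(74)), (182, np.int64(83)), (183, np.int64(110)), (184, np.int64(124)), (185, np.int64(126)), (186, np.int64(126)), (187, np.int64(126)), (188, np.int64(125)), (189, np.int64(124)), (190, np.int64(122)), (191, np.int64(121)), (192, np.int64(122)), (193, np.int64(124)), (194, np.int64(124)), (195, np.int64(125))]
[0.54424431 0.34940976 0.12243243] [ 0.3201997   0.54502828 -0.22308769] [-0.01109279 -0.00936279 -0.04428949] 12.05
[ 0.5318267  -0.28938808 -1.50700699] [-0.0329125  -0.05303488  0.01699042]
```

View pics/wrist12.png

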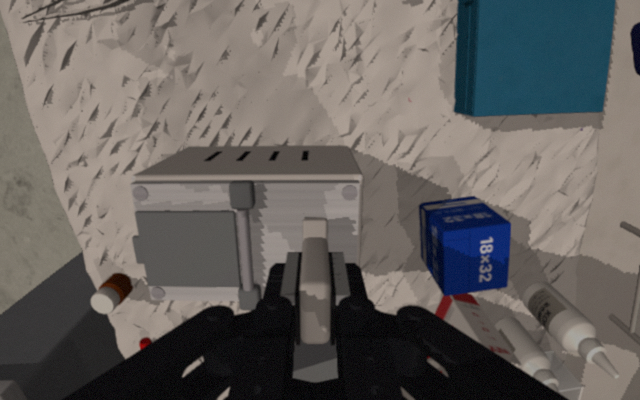

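View pics/c12a.png

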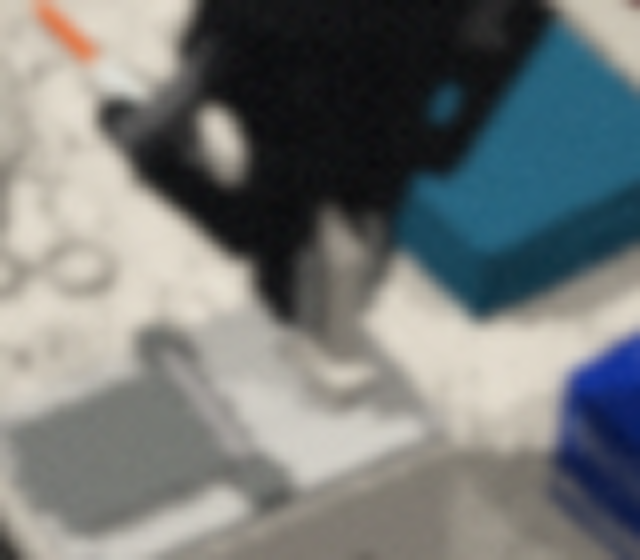

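View pics/s12a.png

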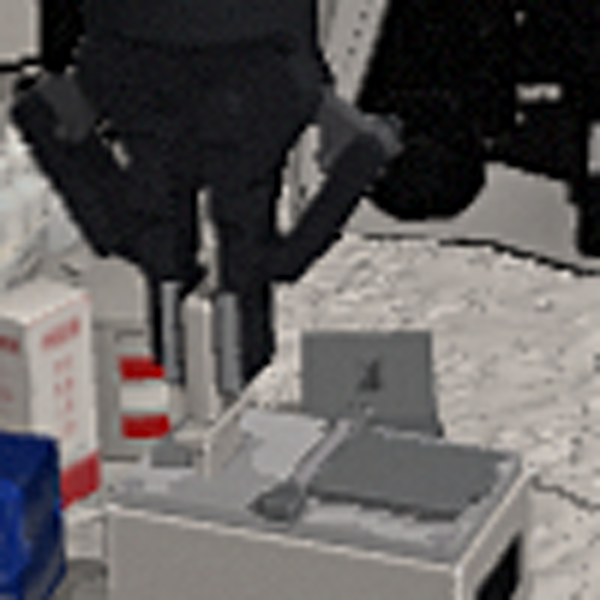

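Call:
drive_tool(slide=[[0,0,-1],[0,0,-1],[0,0,-1],[0,0,-1],[0,0,-1],[0,0,-1]], turn=[[0,0,0],[0,0,0],[0,0,0],[0,0,0],[0,0,0],[0,0,0]], gripper=[0,0,0,0,0,0])

```text
t: 12.75
eef_pos: [0.5443, 0.3494, 0.1216]
tool_rot: [0.705, 0.052, 0.706, -0.053]
contact_force: [0.0, 1.2, -1.1]
gripper_width: 0.137
```

```bash
python3 - <<'E'
from h import *
from station import bot
s=snap(bot,'side','side13');crop('side13',275,180,50,50,12,'s13a')
F=[]
for i in range(6): bot.read_camera('side');o=bot.get_obs();F.append(np.r_[o['contact_force'],o['torque']])
print(np.mean(F,0).round(3),o['eef_pos'],o['gripper_width'],o['t'])
yaw=np.radians(-8.5);ex=np.array([np.cos(yaw),np.sin(yaw),0]);ey=np.array([-ex[1],ex[0],0])
c=np.array([.5428,.3485,0])
for a,b,z in [(6,21,.105),(-6,21,.105),(6,21,.111),(-6,21,.111),(3,15,.095),(-3,15,.095)]:
    p=proj(s,c+ex*a/1e3+ey*b/1e3+[0,0,z])[0];print(a,b,z,((p-[275,180])*12).round())
E
```

```text
[-0.038 -0.101 -0.557  0.003  0.004 -0.001] [0.54426633 0.34944813 0.1215197 ] 0.1326265421646944 13.1
6 21 0.105 [170. 301.]
-6 21 0.105 [237. 313.]
6 21 0.111 [169. 269.]
-6 21 0.111 [236. 280.]
3 15 0.095 [204. 342.]
-3 15 0.095 [237. 348.]
```

View pics/s13a.png

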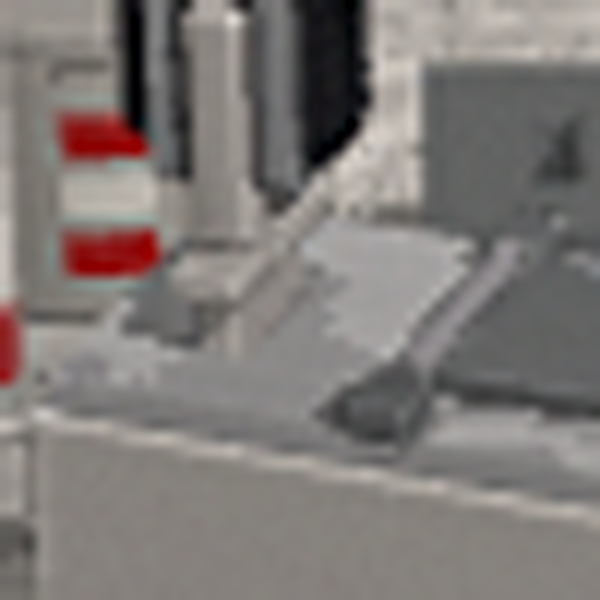

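```bash
python3 -c "
from station import bot
print(bot.hand_in())"
```

```text
the job is handed in; nothing more can be done
None
```

I took the white carrier out of the stand and lowered it upright through the back slot, because the shutter was lying over the front one. I handed the job in at about 13 s with the carrier still in the gripper.

- **Height:** from the arm's position, the shoulders hang about 10.5 mm above the guard. The side camera shows their lower edge where that height predicts. The window top is about 15 mm below the guard's upper face, so the whole window is inside.
- **Hanging free:** the average force on the tool was about -0.04, -0.10 and -0.56 N, which is roughly the carrier's own weight. Contact force stayed near zero all the way down.
- **Fit in the slot:** across the thin side, the gaps looked even on both sides the last time they could be seen, with the blade about halfway in. Along the wide side, the end gaps could not be seen directly. The camera estimates of the carrier's sideways position there differed by about 1 mm, with a possible lean of about half a degree, so I centred it on their average.
- **Other things:** I did not touch the shutter or the other things on the bench on purpose. The pictures show the shutter still flat over the front slot. I did not check the other items one by one.

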